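# Put the produce away in the latched sliding-cover caddy

### The arm

A 7-joint arm with a two-finger parallel gripper is mounted at the origin on a cart in front of the work surface, level with it; the furniture and walls round the work are solid. World frame = base frame: x ahead of the robot, y to its left, z up, the work surface at z = 0. Lengths are in m, angles in degrees, forces in N, time in s.
With the tool pointing down it reaches from about 0.425 to 0.875 m from the base axis. Payload 4.7 kg.
Tool frame: the origin (TCP) lies between the finger pads; the fingertips stand 8 mm ahead of it and the grasp point (between the pads) lies 11 mm behind it; z points along the fingers, y is the line along which they close (so a half turn about z gives the same grasp; the last joint's range is limited). The gripper opens to 87 mm and grips with 3 to 60 N. Pads are 19 mm wide; open, the fingers measure 117 mm over their backs; the gripper's body (75 mm by 190 mm) begins 51 mm behind the grasp point.
Start: joints at [77.412, 18.392, -4.016, 83.108, 1.295, 78.541, -3.26], TCP at [0.151, -0.632, 0.231] pointing down, gripper open.
Joint ranges: [-163.93, 163.93], [-17.29, 119.83], [-79.2, 71.16], [3.27, 140.29], [-89.18, 269.18], [5.43, 117.66], [-154.24, 154.24]. Speed limits (degrees/s): [147.25, 147.25, 180, 180, 180, 180, 180].

### API

Orientations are given as [roll, pitch, yaw] about the fixed x, y, z axes, in that order (R = Rz(yaw) Ry(pitch) Rx(roll)).
In Python, from cell import env, viewer gives the robot as it stands. The module is installed in compiled form; this text tells all that it offers.
- The arm moves only by the tool arm_command, never from a script. Its argument "series" is a list of rows, each a list of 2 entries, a list of its own where there are three numbers: the shift along the tool's x, y, z in mm, then the turn about the tool's z in rad. A call has exactly 5 rows; each row is the pose to reach, as a shift and turn from the pose commanded when the call began, along the tool's axes at that moment; what a row does not reach only later rows make up. A row lasts 1/10 s, in which the tool goes at most 50 mm and 8.59 degrees, less where a joint would pass 70% of its speed; a pose out of reach is approached as far as the arm can. A call with a gripper value outside its range is refused whole. "grip" is the gripper command: -1 is fully open, 1 is shut, values between are in proportion, set as the call begins (left out, the last holds). The fingers move at their own pace and stop on an object; "grip_force" is the grip in N (left out, the last holds). Time passes only in rows, so rows that repeat a pose let the fingers close, or fill a call up. It gives the time, the measured TCP pose, the force, the opening and the grip force at its end, in the units of the state.
- env.get_obs(): the state, without advancing time (a new reading comes with each control period).
- viewer.read_camera(name): name is "scene" or "top"; returns (picture, depth): 480x640x3 uint8, blue, green, red; 480x640 float32, m along the optical axis (not along the pixel's ray), 0 where there is no reading.
- viewer.calibration(name): a dict with "K" (3x3 intrinsics, pixels), "T" (4x4, takes a point from camera to world coordinates). Camera axes: x right, y up, looking along -z (the intrinsics and any distortion apply to the point x, -y, -z); pixel columns grow to the right and rows downward; lengths in m; the calibration is good to about 2 mm. A picture is of the moment at which its call begins. calibration takes no time and is no camera call.
- env.sign_off(): hands the job in; it is judged then, once.
The state is a dict: "time_s": time; "qpos": joint angles; "joint_velocities": joint speeds; "effort": joint torques, N m; "tool_pos": TCP position; "tool_rot": TCP orientation; "force": force on the tool from outside, world axes, zero at the start; "wrist_torque": the same for the moment, N m; "grip_width": finger opening in m; "grasp_force": force on a finger pad.
Only numpy, scipy, OpenCV 4.12 (cv2) and the standard library are available. Lean on these libraries where they do the work, as an engineer would, in place of code of your own. Each camera call takes 0.05 s, during which the arm holds its last target. There are 200 camera calls.

### The job

Move the salt shaker from the caddy's deck to the round wooden trivet, standing upright, then press the release tab and slide the caddy's cover fully open, without forcing it. Lift the teaspoon out of the bin and lay it on the trivet as well, put every tomato, lemon and garlic bulb that lies on the bare worktop beside the caddy into the bin with a soft grip that does not bruise it, then, pressing the tab again, slide the cover fully shut so that the tab springs up and latches when let go. Leave the other things alone.

Things in the scene. Friction and masses are not known exactly. Their poses are not given: they have to be found in the camera images.
- caddy: White plastic kitchen caddy fixed to the worktop, 232 x 410 mm, side walls 97 mm high. Origin at the centre of its underside; y axis along its length (roughly world +y), z up. Its -y half is an open bin under a sliding cover; its +y half is a closed deck over which the cover slides as it opens. More than 40 N of finger force on caddy, cover or tab counts as forcing.
- keeper_mid (a point): Middle of the white crossbar (keeper), fixed to the caddy on two posts, that bridges the -y end of the cover: caddy x = 0, y = -185 mm, z = 105 mm. The bar with its sloped +y side fills y = -189 to -164 mm, z = 100 to 115 mm, over the whole width.
- cover (a joint): Slide of the metal cover (8 mm thick, top at z = 93 mm) along caddy +y: 0 shut, 0.197 m fully open (end stop). About 1.5 N of friction; stays where left. Latched when shut: the tab must be down over 6 mm as it starts to slide, until 30 mm open. Closing needs the tab down likewise over the last 30 mm, else it catches on the keeper. Things on the deck are in its way.
- tab (a joint): Travel of the release tab on the cover, straight down: 0 = up, 0.012 m = bottom stop. Spring: 2 N to start, about 4 N at 5 mm, 5.2 N at 8 mm.
- tab_top (a point): Centre of the grey tab's top surface, moving with cover and tab; axes as the caddy's. Shut and up it is at caddy x = 0, y = -125, z = 103 mm. The tab is 50 mm (x) by 60 mm (y), with an upright rib 8 mm thick, 13 mm high at each y end: a 44 mm channel for closed fingertips, which push on a rib to slide the cover.
- bin_in (a point): Centre of the bin's inner floor (18 mm above the worktop), axes as the caddy's. Inside: 216 mm (x) by 160 mm (y); rails and walls rise 79 mm above this floor. The cover slides 67 mm above the floor, so nothing may stick up higher than that.
- deck (a point): Centre of the deck's top, 80 mm above the worktop (caddy x = 0, y = +100 mm).
- trivet: Round wooden trivet, 180 mm diameter, 10 mm thick, fixed, to the robot's left. Origin at the centre of its underside.
- salt_shaker: Salt shaker, 44 mm diameter, 90 mm tall, stands on the deck at the start. Origin at the centre of its underside, z up through its top.
- teaspoon: Teaspoon 132 x 26 x 11 mm with a red handle, starts flat on the bin's floor. Origin at the middle of its underside; x along its length, y across.
- tomato_1: Piece to put away; None when absent. Starts on the bare worktop, to the right of the caddy. Soft: bruised by more than 100 N of finger force (both pads added), so grip with 20 to 35 N a pad. Tomato, about 57 mm across, 62 mm tall; origin at the centre of its underside, z up through the stem.
- tomato_2: Piece to put away; None when absent. Starts on the bare worktop, to the right of the caddy. Soft: bruised by more than 100 N of finger force (both pads added), so grip with 20 to 35 N a pad. Tomato, about 57 mm across, 62 mm tall; origin at the centre of its underside, z up through the stem.
- lemon: Piece to put away; None when absent. Starts on the bare worktop, to the right of the caddy. Soft: bruised by more than 100 N of finger force (both pads added), so grip with 20 to 35 N a pad. Lemon 78 (its x axis) x 55 x 56 mm; origin at the centre of its underside.
- garlic: Piece to put away; None when absent. Starts on the bare worktop, to the right of the caddy. Soft: bruised by more than 100 N of finger force (both pads added), so grip with 20 to 35 N a pad. Garlic bulb, 60 x 57 x 58 mm, widest 20 mm up and tapering above: grip it low; origin at the centre of its underside.
- tumbler: Empty glass tumbler to the left of the caddy, 81 mm diameter, 93 mm tall; leave alone. Origin at the centre of its underside.
- pepper_mill: Dark wooden pepper mill, 58 mm diameter, 160 mm tall, at the right behind the produce; leave alone. Origin at the centre of its underside.
Things that resemble listed ones, but are neither listed nor needed, are in the scene too. What is shaped like the garlic but red is not meant. What is shaped like the salt_shaker but purple is not meant.

How it is judged (in metres and radians):
On the way, in this order (a step that is already met when the one before it is completed fails the run):
1. the tab is held down while the cover starts to slide, the salt shaker already standing on the trivet (value of joint tab above 0.003 m and value of joint cover above 0.006 m and horizontal distance between salt_shaker and trivet below 0.08 m and height (world z) of salt_shaker between 0.004 and 0.03 m and angle between salt_shaker's own z axis and vertical below 0.15 rad), for 0.03 s.
2. the cover is open (value of joint cover above 0.17 m), for 0.2 s.
3. the teaspoon is on the trivet and all produce is in the bin (horizontal distance between teaspoon and trivet below 0.08 m and height (world z) of teaspoon between 0.004 and 0.03 m and x of tomato_1 in the frame of bin_in between -0.112 and 0.112 m and y of tomato_1 in the frame of bin_in between -0.09 and 0.09 m and z of tomato_1 in the frame of bin_in between -0.02 and 0.064 m and x of tomato_2 in the frame of bin_in between -0.112 and 0.112 m and y of tomato_2 in the frame of bin_in between -0.09 and 0.09 m and z of tomato_2 in the frame of bin_in between -0.02 and 0.064 m and x of lemon in the frame of bin_in between -0.112 and 0.112 m and y of lemon in the frame of bin_in between -0.09 and 0.09 m and z of lemon in the frame of bin_in between -0.02 and 0.064 m and x of garlic in the frame of bin_in between -0.112 and 0.112 m and y of garlic in the frame of bin_in between -0.09 and 0.09 m and z of garlic in the frame of bin_in between -0.02 and 0.064 m), for 0.2 s.
At the end, for the whole second after the job is handed in: Cover shut within 6 mm and tab sprung up (within 2 mm), every present tomato, lemon and garlic inside the bin, teaspoon lying on the trivet (its middle within 80 mm of the centre), salt shaker upright (within 0.15 rad) on the trivet (axis within 80 mm of its centre), both at rest (all of step 3 and value of joint cover below 0.006 m and value of joint tab below 0.002 m and horizontal distance between salt_shaker and trivet below 0.08 m and height (world z) of salt_shaker between 0.004 and 0.03 m and angle between salt_shaker's own z axis and vertical below 0.15 rad and linear speed of each of salt_shaker, teaspoon below 0.02 m/s); the robot touches nothing.
It fails at once if a piece of produce is squeezed by the fingers with more than 100 N in all (contact force between the fingers and tomato_1 above 100 N or contact force between the fingers and tomato_2 above 100 N or contact force between the fingers and lemon above 100 N or contact force between the fingers and garlic above 100 N).
It fails at once if the fingers push on the caddy, cover or tab with more than 40 N (contact force between the fingers and caddy above 40 N).
It fails at once if the tumbler or the pepper mill is moved more than 50 mm or knocked over (distance of any of tumbler, pepper_mill from where it was at the start of the episode above 0.05 m or angle between any of tumbler, pepper_mill's own z axis and vertical above 0.5 rad).
Of tomato_1, tomato_2, lemon, garlic only 2 to 4 are there at a start; the rules pass over those that are not, and their reading is None.
At some moment in a run one of tomato_1, tomato_2, lemon, garlic may be knocked a few centimetres aside while the robot is not near it.
It also fails if it takes over 210 s, if anything falls off the work surface, if the arm or the gripper's body presses on something with over 40 N, if the wrist force passes 120 N, or if a joint passes its speed limit or range.

## Working session

There is one attempt and no reset: what is moved stays moved. The work goes in short steps, Python scripts to look and compute and a tool call to move; the robot and the scene stay as the last step left them, time stands still between calls to the robot, and variables do not carry over. Pictures are saved under pics/ and viewed, at most 14 in all, crops included, and the job is handed in when it is done.

Besides the shell and the picture viewer there is one more tool, called by a JSON object that holds its "method" and its "body". arm_command: Moves the arm, as the interface text tells. Its arguments: {"type":"object","properties":{"series":{"type":"array"},"grip":{"type":"number"},"grip_force":{"type":"number"}},"required":["series"]}

```bash
mkdir -p pics
cat > h.py <<'E'
import numpy as np, cv2
from cell import env, viewer
def cam(n):
    p,d=viewer.read_camera(n); c=viewer.calibration(n); return p,d,np.array(c["K"]),np.array(c["T"])
def ray(K,T,u,v):
    r=np.linalg.inv(K)@[u,v,1]; r=np.array([r[0],-r[1],-r[2]]); return T[:3,3],T[:3,:3]@r
def plane(K,T,u,v,z):
    o,r=ray(K,T,u,v); return o+r*(z-o[2])/r[2]
def cloud(d,K,T):
    v,u=np.mgrid[:d.shape[0],:d.shape[1]]
    x=(u-K[0,2])/K[0,0]*d; y=(v-K[1,2])/K[1,1]*d
    return np.stack([x,-y,-d],-1)@T[:3,:3].T+T[:3,3]
E
python3 - <<'E'
from h import *
for n in("top","scene"):
    p,d,K,T=cam(n); cv2.imwrite(f"pics/{n}0.png",p); np.save(f"{n}0.npy",d); print(n,K.round(1).tolist(),T.round(3).tolist(),viewer.calibration(n).keys())
print(env.get_obs())
E
```

```text
top [[463.2, 0.0, 329.6], [0.0, 463.2, 239.1], [0.0, 0.0, 1.0]] [[-0.027, 0.989, -0.148, 0.36], [-1.0, -0.025, 0.019, 0.001], [0.015, 0.149, 0.989, 1.181], [0.0, 0.0, 0.0, 1.0]] dict_keys(['K', 'T'])
scene [[537.1, 0.0, 318.7], [0.0, 537.1, 235.0], [0.0, 0.0, 1.0]] [[0.439, 0.505, -0.743, -0.626], [-0.899, 0.233, -0.372, -0.598], [-0.015, 0.831, 0.556, 0.95], [0.0, 0.0, 0.0, 1.0]] dict_keys(['K', 'T'])
{'time_s': 0.1, 'qpos': array([77.41230499, 18.43445999, -4.01465242, 83.16752919,  1.29663627,
       78.5428649 , -3.25925726]), 'joint_velocities': array([-0.00785105, -0.03020048,  0.06529581, -0.07956423, -0.01204564,
        0.03473708, -0.06034993]), 'effort': array([-3.89675006e-04, -4.92571270e+01, -4.05841051e-01, -3.13394308e+01,
       -6.40732865e-02,  3.95496364e-02,  7.07733238e-05]), 'tool_pos': array([ 0.15040642, -0.63185498,  0.22957813]), 'tool_rot': array([-1.79900468e+02,  7.43779240e-03,  1.33975225e+01]), 'force': array([-0.1269263 , -0.22706273,  0.01320581]), 'wrist_torque': array([ 0.02147989,  0.01419219, -0.0666578 ]), 'grasp_force': 0.0, 'grip_width': 0.08700580902604255}
```

View pics/top0.png

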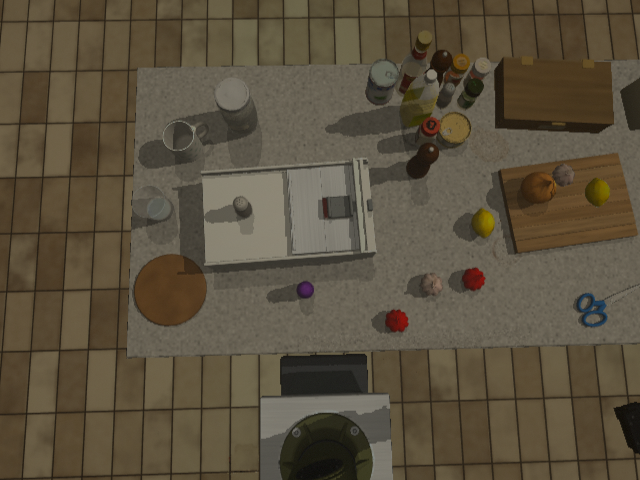

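View pics/scene0.png

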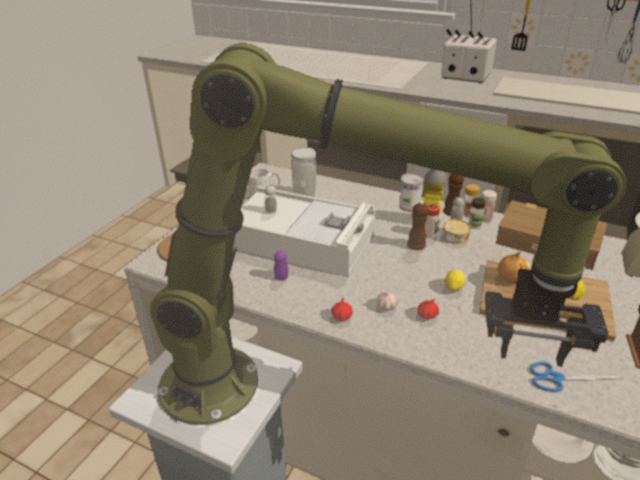

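The top view shows the caddy centred around (288,212), shaker (242,206), tab (340,207), trivet (171,290), lemon (484,222), garlic (432,284), red pieces (473,279) and (397,320), and the purple decoy (305,290). The lemon and garlic on the board are not wanted. I need to zoom in on the red ones.

Run:
```python
from h import *
p=cv2.imread("pics/top0.png"); q=cv2.imread("pics/scene0.png")
a=cv2.resize(p[200:340,375:505],None,fx=3,fy=3,interpolation=2); b=cv2.resize(q[260:330,320:475],None,fx=3,fy=3,interpolation=2)
c=np.zeros((max(a.shape[0],b.shape[0]),800,3),np.uint8); c[:a.shape[0],:390]=a; c[:b.shape[0],395:800]=b[:,:405]
cv2.imwrite("pics/z.png",c)
c=viewer.calibration("top");K,T=np.array(c["K"]),np.array(c["T"]);d=np.load("top0.npy");P=cloud(d,K,T)
for n,u,v in [("shaker",242,204),("tab",340,207),("trivet",171,290),("lemon",484,222),("garlic",431,284),("redR",473,279),("redL",397,320),("purple",305,290),("tumbler",158,208),("mill",428,152),("deck",220,240),("deckR",270,190),("table",330,310),("c1",204,178),("c2",207,266),("c3",366,165),("c4",374,257)]:
    print(n,P[v,u].round(3))
hsv=cv2.cvtColor(p,cv2.COLOR_BGR2HSV)
Z=P[...,2]
for n,(lo,hi) in dict(red=((0,150,60),(6,255,255)),yel=((22,150,60),(35,255,255))).items():
    m=cv2.inRange(hsv,lo,hi)
    if n=="red": m|=cv2.inRange(hsv,(172,150,60),(180,255,255))
    k,l,s,ce=cv2.connectedComponentsWithStats(m)
    for i in range(1,k):
        if s[i,4]>80:
            pts=P[l==i]; print(n,ce[i].round(1),s[i,4],"median",np.median(pts,0).round(3),"top",np.percentile(pts[:,2],95).round(3),cv2.minAreaRect(np.argwhere(l==i)[:,::-1].astype(np.float32)))
m=((hsv[...,2]>0)&(P[...,2]>0.008)&(P[...,2]<.08)).astype(np.uint8)
k,l,s,ce=cv2.connectedComponentsWithStats(m)
for i in range(1,k):
    if 150<s[i,4]<9000:
        pts=P[l==i]; print("blob",ce[i].round(0),s[i,4],pts.min(0).round(3),pts.max(0).round(3),((pts.min(0)+pts.max(0))/2).round(3))
```

```text
shaker [0.596 0.174 0.169]
tab [ 0.599 -0.047  0.099]
trivet [0.417 0.377 0.012]
lemon [ 0.563 -0.408  0.05 ]
garlic [ 0.413 -0.267  0.046]
redR [ 0.423 -0.373  0.04 ]
redL [ 0.328 -0.179  0.047]
purple [0.405 0.041 0.084]
tumbler [0.629 0.419 0.002]
mill [ 0.715 -0.254  0.146]
deck [0.53  0.243 0.077]
deckR [0.65  0.121 0.079]
table [ 0.357 -0.018 -0.001]
c1 [0.685 0.283 0.075]
c2 [0.467 0.269 0.091]
c3 [ 0.708 -0.115  0.08 ]
c4 [ 0.489 -0.136 -0.006]
red [431.2 127.8] 91 median [ 0.791 -0.28   0.098] top 0.101 ((430.791015625, 126.29918670654297), (16.29643440246582, 13.670897483825684), 5.194429397583008)
red [473.8 278.5] 344 median [ 0.424 -0.376  0.036] top 0.05 ((473.8287658691406, 278.3767395019531), (21.652612686157227, 20.0140380859375), 69.44395446777344)
red [396.8 320.3] 365 median [ 0.328 -0.179  0.036] top 0.049 ((396.5, 320.5), (21.0, 21.0), 90.0)
yel [598.7 191.1] 439 median [ 0.632 -0.697  0.064] top 0.072 ((598.8076171875, 190.46151733398438), (26.07090950012207, 20.801258087158203), 56.3099365234375)
yel [483.4 222.4] 459 median [ 0.563 -0.408  0.045] top 0.052 ((
[... 1286 characters left out ...]
blob [483. 223.] 505 [ 0.528 -0.438  0.015] [ 0.604 -0.384  0.056] [ 0.566 -0.411  0.036]
blob [371. 231.] 175 [ 0.499 -0.13   0.072] [ 0.592 -0.115  0.08 ] [ 0.546 -0.122  0.076]
blob [169. 290.] 1904 [0.33  0.294 0.008] [0.505 0.469 0.016] [0.418 0.381 0.012]
blob [291. 261.] 517 [ 0.467 -0.131  0.008] [0.489 0.274 0.08 ] [0.478 0.071 0.044]
blob [473. 279.] 395 [ 0.394 -0.405  0.015] [ 0.451 -0.351  0.055] [ 0.423 -0.378  0.035]
blob [431. 284.] 390 [ 0.386 -0.3    0.016] [ 0.442 -0.245  0.054] [ 0.414 -0.272  0.035]
blob [396. 321.] 402 [ 0.301 -0.21   0.015] [ 0.353 -0.152  0.059] [ 0.327 -0.181  0.037]
blob [326. 443.] 2970 [-0.043 -0.109  0.008] [0.109 0.111 0.08 ] [0.033 0.001 0.044]
```

View pics/z.png

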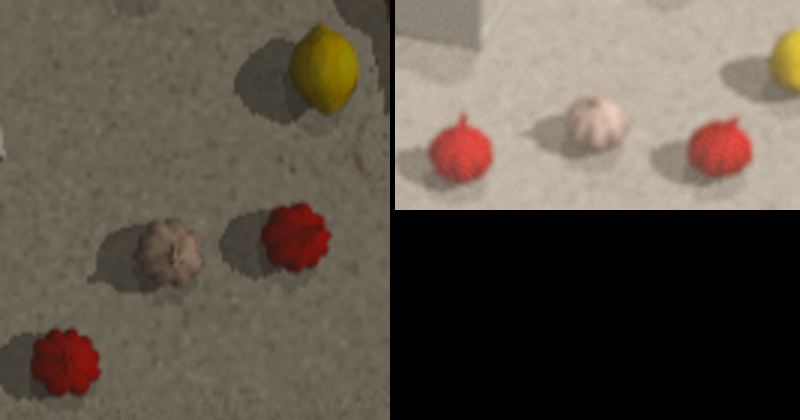

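The zoom shows the lemon, the garlic, and two lobed red pieces. One red piece may be the red-garlic decoy, so I'll compare their shape profiles.

Run:
```python
from h import *
for cn in("top","scene"):
    c=viewer.calibration(cn);K,T=np.array(c["K"]),np.array(c["T"]);d=np.load(cn+"0.npy");P=cloud(d,K,T);p=cv2.imread(f"pics/{cn}0.png");hsv=cv2.cvtColor(p,cv2.COLOR_BGR2HSV)
    for n,x,y in (("garlic",.414,-.272),("redR",.423,-.378),("redL",.327,-.181)):
        r=np.hypot(P[...,0]-x,P[...,1]-y); z=P[...,2]; m=(r<.04)&(z>.012)
        v,u=np.nonzero(m); print(cn,n,m.sum(),"hsv",hsv[m].mean(0).round(0),hsv[m].std(0).round(0),"bbox",u.min(),v.min(),u.max()-u.min()+1,v.max()-v.min()+1,"zmax",z[m].max().round(3))
        print("  z by r",[float(np.median(z[m&(r>=a)&(r<a+.004)]).round(3)) if (m&(r>=a)&(r<a+.004)).any() else None for a in np.arange(0,.036,.004)])
        if cn=="scene": # silhouette widths per row
            print("  widths",[int(m[i].sum()) for i in range(v.min(),v.max()+1)])
p=cv2.imread("pics/scene0.png"); t=[cv2.resize(p[y-22:y+22,x-22:x+22],(260,260),interpolation=cv2.INTER_CUBIC) for x,y in((342,312),(388,300),(428,310))]
im=np.hstack(t)
p=cv2.imread("pics/top0.png"); t=[cv2.resize(p[y-20:y+20,x-20:x+20],(260,260),interpolation=cv2.INTER_CUBIC) for x,y in((397,320),(432,284),(474,278))]
cv2.imwrite("pics/z2.png",cv2.convertScaleAbs(np.vstack([im,np.hstack(t)]),alpha=1.4))
```

```text
top garlic 390 hsv [14. 75. 94.] [ 1.  6. 23.] bbox 420 273 23 23 zmax 0.054
  z by r [0.047, 0.045, 0.042, 0.039, 0.036, 0.033, 0.028, 0.024, None]
top redR 395 hsv [  3. 197.  88.] [ 2. 28. 20.] bbox 462 268 23 24 zmax 0.055
  z by r [0.046, 0.045, 0.041, 0.039, 0.036, 0.032, 0.027, 0.024, None]
top redL 402 hsv [  3. 203.  94.] [ 1. 28. 23.] bbox 385 310 24 22 zmax 0.059
  z by r [0.047, 0.047, 0.042, 0.039, 0.036, 0.033, 0.027, 0.022, None]
scene garlic 311 hsv [ 12.  55. 177.] [ 1.  4. 29.] bbox 376 292 22 19 zmax 0.057
  z by r [0.05, 0.048, 0.043, 0.04, 0.036, 0.033, 0.027, 0.024, 0.023]
  widths [6, 12, 14, 17, 18, 20, 20, 21, 21, 21, 22, 21, 20, 19, 17, 17, 15, 9, 1]
scene redR 343 hsv [  3. 152. 174.] [ 2. 31. 28.] bbox 417 299 22 21 zmax 0.059
  z by r [0.047, 0.045, 0.043, 0.039, 0.037, 0.031, 0.024, 0.024, 0.021]
  widths [3, 7, 10, 12, 15, 17, 19, 20, 22, 22, 21, 22, 22, 22, 22, 21, 20, 17, 15, 10, 4]
scene redL 341 hsv [  3. 155. 180.] [ 2. 29. 30.] bbox 330 298 23 24 zmax 0.058
  z by r [0.047, 0.047, 0.044, 0.04, 0.037, 0.033, 0.029, 0.024, 0.023]
  widths [2, 3, 3, 4, 6, 12, 14, 17, 19, 20, 21, 21, 21, 23, 22, 22, 21, 20, 18, 17, 16, 12, 6, 1]
```

View pics/z2.png

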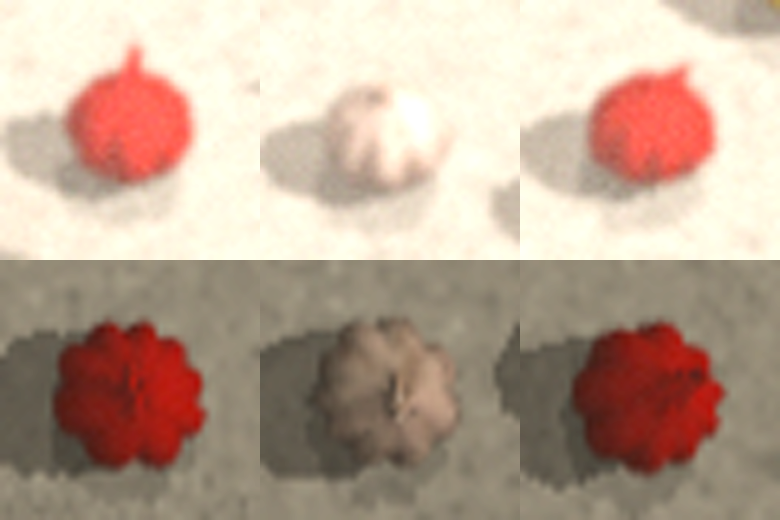

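Both red pieces have the garlic's lobes, bent tip and height profile. They are red-garlic decoys, so only the lemon and the garlic are to be put away. Next I'll fit the caddy, shaker and trivet.

```bash
cat >> h.py <<'E'
import math
def to(x,y,z,yaw=None):
    "shift (mm, tool axes) and turn (rad) from the present pose to a tool-down pose"
    o=env.get_obs(); w=math.radians(o["tool_rot"][2]); d=np.array([x,y,z])-o["tool_pos"]
    R=np.array([[np.cos(w),np.sin(w),0],[np.sin(w),-np.cos(w),0],[0,0,-1]])
    t=0 if yaw is None else -((yaw-math.degrees(w)+180)%360-180)
    print("shift",(R.T@d*1000).round(1),"turn",round(math.radians(t),3),"| pose",o["tool_pos"].round(4),o["tool_rot"].round(1),"t",round(o["time_s"],1))
try:
    C=np.load("caddy.npy")
    def cad(x,y): # caddy mm -> world xy m
        c,s=np.cos(C[2]),np.sin(C[2]); return np.array([C[0]+(c*x-s*y)/1000, C[1]+(s*x+c*y)/1000])
except FileNotFoundError: pass
E
python3 - <<'E'
from h import *
c=viewer.calibration("top");K,T=np.array(c["K"]),np.array(c["T"]);d=np.load("top0.npy");P=cloud(d,K,T)
z=P[...,2]; reg=(P[...,0]>.44)&(P[...,0]<.73)&(P[...,1]>-.16)&(P[...,1]<.31)
m=reg&(z>.085)&(z<.104); 
from scipy import ndimage
l,k=ndimage.label(reg&(z>.07)&(z<.12)); big=l==(np.argmax(np.bincount(l.ravel())[1:])+1)
for nm,mm in (("all",big),):
    r=cv2.minAreaRect(P[mm][:,:2].astype(np.float32)); print(nm,r)
# long side walls from high points near the edges
for nm,a,b in (("near",.44,.5),("far",.68,.73)):
    q=P[m&(P[...,0]>a)&(P[...,0]<b)]; f=np.polyfit(q[:,1],q[:,0],1); print(nm,len(q),f,q[:,0].min(),q[:,0].max(),q[:,1].min(),q[:,1].max(),"at y=.08",np.polyval(f,.08))
kz=reg&(z>.106)&(z<.12)&(P[...,1]<-.05); q=P[kz]; print("keeper",len(q),q.mean(0),cv2.minAreaRect(q[:,:2].astype(np.float32)))
sh=reg&(z>.15); q=P[sh]; print("shaker top",len(q),q.mean(0),(q.min(0)+q.max(0))/2)
sh=reg&(z>.10)&(P[...,1]>.12); q=P[sh]; print("shaker",len(q),(q.min(0)+q.max(0))/2,np.ptp(q,axis=0))
p=cv2.imread("pics/top0.png").astype(int); g=(abs(p[...,2]-p[...,0])<22)&(p.max(-1)<120)
t=reg&g&(P[...,1]<.02)&(P[...,1]>-.1)&(z>.096)&(z<.108); q=P[t]; print("tab",len(q),q.mean(0),(q.min(0)+q.max(0))/2,np.ptp(q,axis=0))
E
```

```text
all ((0.5939385294914246, 0.07925479114055634), (0.23395463824272156, 0.4100196957588196), 2.969984531402588)
near 800 [-0.06545878  0.48851472] 0.46693934595073794 0.499952046060804 -0.12991367749892047 0.2760512739211859 at y=.08 0.48327801695410816
far 1216 [-0.003527    0.69745963] 0.6800149061936398 0.718433627314334 -0.11948247811181724 0.28913303711709326 at y=.08 0.6971774678773712
keeper 721 [ 0.60102955 -0.09408557  0.10916973] ((0.6019390821456909, -0.08624407649040222), (0.229978546500206, 0.06925015151500702), 2.502434253692627)
shaker top 184 [0.59806895 0.17971493 0.16239109] [0.59912729 0.18057204 0.15995856]
shaker 327 [0.63987458 0.16178152 0.13503783] [0.12357074 0.08152054 0.0695345 ]
tab 529 [ 0.60897351 -0.05696876  0.10095812] [ 0.60007017 -0.04008351  0.10194023] [0.23418322 0.1197254  0.01178252]
```

```bash
python3 - <<'E'
import numpy as np; np.save("caddy.npy",[.594,.079,np.radians(2.9)])
E
python3 -c "
from h import *
to(.45,-.25,.30,93)"
```

```text
shift [ 379.9 -302.   -70.4] turn -1.389 | pose [ 0.1504 -0.6319  0.2296] [-179.9    0.    13.4] t 0.1
```

{"method": "arm_command", "body": {"series": [[[50,-40,-30],-0.15],[[90,-70,-70],-0.3],[[130,-105,-70],-0.45],[[170,-140,-70],-0.6],[[210,-170,-70],-0.74]], "grip": -1, "grip_force": 25}}

```text
time_s: 0.6
tool_pos: [0.2942, -0.445, 0.2998]
tool_rot: [180.0, 0.0, 56.1]
force: [0.3, -0.2, 1.0]
grip_width: 0.087
grasp_force: 0.0
```

```bash
python3 -c "
from h import *
to(.45,-.15,.30,93);to(.598,.18,.26,93)"
```

```text
shift [ 3.317e+02 -3.510e+01 -2.000e-01] turn -0.644 | pose [ 0.2942 -0.445   0.2998] [180.    0.   56.1] t 0.6
shift [688.2 -96.3  39.8] turn -0.644 | pose [ 0.2942 -0.445   0.2998] [180.    0.   56.1] t 0.6
```

{"method": "arm_command", "body": {"series": [[[50,-5,0],-0.15],[[100,-10,0],-0.3],[[150,-18,0],-0.45],[[199,-24,0],-0.6],[[248,-30,0],-0.644]]}}

```text
time_s: 1.1
tool_pos: [0.4082, -0.2225, 0.2989]
tool_rot: [-180.0, 0.0, 92.9]
force: [1.4, 0.0, 0.5]
grip_width: 0.0873
grasp_force: 0.0
```

```bash
python3 -c "
from h import *
to(.598,.18,.26,93)"
```

```text
shift [392.3 210.   38.9] turn -0.001 | pose [ 0.4082 -0.2225  0.2989] [-180.     0.    92.9] t 1.1
```

{"method": "arm_command", "body": {"series": [[[40,22,0],0],[[82,44,0],0],[[124,66,0],0],[[166,88,10],0],[[208,110,20],0]]}}

```text
time_s: 1.6
tool_pos: [0.5085, -0.0099, 0.2791]
tool_rot: [179.9, 0.1, 92.7]
force: [1.3, -0.6, -0.8]
grip_width: 0.0874
grasp_force: 0.0
```

{"method": "arm_command", "body": {"series": [[[40,22,0],0],[[82,44,0],0],[[124,66,10],0],[[160,86,19],0],[[184,100,19],0]]}}

```text
time_s: 2.1
tool_pos: [0.5987, 0.1799, 0.2579]
tool_rot: [-179.8, -0.1, 92.9]
force: [-0.0, -0.1, -0.4]
grip_width: 0.087
grasp_force: 0.0
```

Run:
```python
from h import *
to(.598,.18,.13,93)
for n in("top","scene"):
    p,d,K,T=cam(n); P=cloud(d,K,T); z=P[...,2]; cv2.imwrite(f"pics/{n}1.png",p)
    m=(abs(P[...,0]-.598)<.05)&(abs(P[...,1]-.18)<.05)&(z>.10)&(z<.175); q=P[m]; print(n,len(q),q.mean(0),(q.min(0)+q.max(0))/2,np.ptp(q,axis=0))
```

```text
shift [ 1.000e-01 -7.000e-01  1.279e+02] turn -0.002 | pose [0.5987 0.1799 0.2579] [-1.798e+02 -1.000e-01  9.290e+01] t 2.1<stdin>:5: RuntimeWarning: Mean of empty slice.
  ret = um.true_divide(
Traceback (most recent call last):
ValueError: zero-size array to reduction operation minimum which has no identity
```

{"method": "arm_command", "body": {"series": [[[0,0,30],0],[[0,0,60],0],[[0,0,90],0],[[0,0,115],0],[[0,0,128],0]]}}

```text
time_s: 2.65
tool_pos: [0.5978, 0.1758, 0.1293]
tool_rot: [-179.8, 0.1, 92.7]
force: [-0.3, -0.1, -0.4]
grip_width: 0.087
grasp_force: 0.0
```

{"method": "arm_command", "body": {"series": [[[0,0,0],0],[[0,0,0],0],[[0,0,0],0],[[0,0,0],0],[[0,0,0],0]], "grip": 1, "grip_force": 25}}

```text
time_s: 3.15
tool_pos: [0.5998, 0.1771, 0.1331]
tool_rot: [179.9, -0.0, 92.7]
force: [-0.4, 0.4, -0.2]
grip_width: 0.055
grasp_force: 0.0
```

{"method": "arm_command", "body": {"series": [[[0,0,0],0],[[0,0,0],0],[[0,0,0],0],[[0,0,0],0],[[0,0,-10],0]]}}

```text
time_s: 3.65
tool_pos: [0.5982, 0.1763, 0.1409]
tool_rot: [-179.8, 0.0, 92.7]
force: [-0.7, -0.6, -1.4]
grip_width: 0.0366
grasp_force: 24.6
```

{"method": "arm_command", "body": {"series": [[[0,0,-25],0],[[0,0,-50],0],[[0,0,-75],0],[[0,0,-95],0],[[0,0,-100],0]]}}

```text
time_s: 4.15
tool_pos: [0.6002, 0.1777, 0.2451]
tool_rot: [179.8, -0.1, 92.7]
force: [-0.1, -0.3, -0.8]
grip_width: 0.0366
grasp_force: 24.6
```

Run:
```python
from h import *
to(.455,.427,.20,93);to(.455,.427,.08,93)
p,d,K,T=cam("scene"); cv2.imwrite("pics/s2.png",p[120:300,150:450])
```

```text
shift [ 255.9 -133.2   45.1] turn -0.005 | pose [0.6002 0.1777 0.2451] [ 1.798e+02 -1.000e-01  9.270e+01] t 4.2
shift [ 255.9 -133.2  165.1] turn -0.005 | pose [0.6002 0.1777 0.2451] [ 1.798e+02 -1.000e-01  9.270e+01] t 4.2
```

View pics/s2.png

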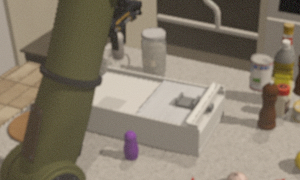

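The shaker is held, at a pad opening of 36.6 mm. I'll place it at the trivet's +y side.

Run:
```python
from h import *
to(.418,.445,.20,90);to(.418,.445,.075,90)
```

```text
shift [ 275.8 -169.2   44.4] turn 0.047 | pose [0.6    0.1775 0.2444] [179.8  -0.   92.7] t 4.2
shift [ 275.8 -169.2  169.4] turn 0.047 | pose [0.6    0.1775 0.2444] [179.8  -0.   92.7] t 4.2
```

{"method": "arm_command", "body": {"series": [[[40,-25,0],0],[[80,-50,0],0],[[120,-75,10],0],[[160,-100,20],0],[[200,-124,40],0.047]]}}

```text
time_s: 4.7
tool_pos: [0.4651, 0.3717, 0.202]
tool_rot: [180.0, -0.0, 89.9]
force: [0.3, 1.6, -0.6]
grip_width: 0.0362
grasp_force: 24.6
```

{"method": "arm_command", "body": {"series": [[[35,-20,10],0],[[68,-39,40],0],[[76,-44,80],0],[[76,-44,110],0],[[76,-44,126],0]]}}

```text
time_s: 5.2
tool_pos: [0.4201, 0.4445, 0.0722]
tool_rot: [-179.7, 0.3, 90.1]
force: [1.2, -1.2, -1.4]
grip_width: 0.0364
grasp_force: 24.6
```

Run:
```python
from h import *
to(.418,.445,.062,90)
```

```text
shift [ 0.5 -2.1 10.2] turn 0.002 | pose [0.4201 0.4445 0.0722] [-179.7    0.3   90.1] t 5.2
```

{"method": "arm_command", "body": {"series": [[[0,0,2],0],[[0,0,4],0],[[0,0,6],0],[[0,0,8],0],[[0,0,8],0]]}}

```text
time_s: 5.7
tool_pos: [0.4229, 0.4464, 0.0692]
tool_rot: [179.9, -0.0, 90.0]
force: [0.8, -0.2, -2.1]
grip_width: 0.0367
grasp_force: 24.6
```

{"method": "arm_command", "body": {"series": [[[0,0,1],0],[[0,0,2],0],[[0,0,2],0],[[0,0,2],0],[[0,0,2],0]]}}

```text
time_s: 6.2
tool_pos: [0.4224, 0.4463, 0.0664]
tool_rot: [180.0, 0.0, 90.0]
force: [0.4, -0.8, -0.5]
grip_width: 0.0362
grasp_force: 24.6
```

{"method": "arm_command", "body": {"series": [[[0,0,1],0],[[0,0,2],0],[[0,0,3],0],[[0,0,3],0],[[0,0,3],0]]}}

```text
time_s: 6.7
tool_pos: [0.4223, 0.4462, 0.0633]
tool_rot: [-180.0, 0.0, 90.0]
force: [-0.2, 0.3, -0.4]
grip_width: 0.0363
grasp_force: 24.6
```

{"method": "arm_command", "body": {"series": [[[0,0,1],0],[[0,0,1.5],0],[[0,0,2],0],[[0,0,2],0],[[0,0,2],0]]}}

```text
time_s: 7.2
tool_pos: [0.4225, 0.4466, 0.0622]
tool_rot: [180.0, -0.0, 90.0]
force: [-0.8, -1.8, 6.4]
grip_width: 0.0364
grasp_force: 25.1
```

Contact at +6 N. Releasing.

{"method": "arm_command", "body": {"series": [[[0,0,0],0],[[0,0,0],0],[[0,0,0],0],[[0,0,0],0],[[0,0,0],0]], "grip": -1}}

```text
time_s: 7.7
tool_pos: [0.4223, 0.4462, 0.0612]
tool_rot: [-180.0, 0.0, 90.0]
force: [0.3, -0.4, -0.5]
grip_width: 0.0686
grasp_force: 0.0
```

{"method": "arm_command", "body": {"series": [[[0,0,0],0],[[0,0,-20],0],[[0,0,-60],0],[[0,0,-105],0],[[0,0,-150],0]]}}

```text
time_s: 8.2
tool_pos: [0.422, 0.446, 0.2127]
tool_rot: [-180.0, 0.0, 90.0]
force: [0.9, 0.3, 0.6]
grip_width: 0.0867
grasp_force: 0.0
```

Run:
```python
from h import *
x,y=cad(0,-125); print(x,y); to(x,y,.20,92.9);to(x,y,.125,92.9)
```

```text
0.6003241175095891 -0.04583991964802328
shift [-491.9  178.1   12.7] turn -0.05 | pose [0.422  0.446  0.2127] [-180.    0.   90.] t 8.2
shift [-491.9  178.1   87.7] turn -0.05 | pose [0.422  0.446  0.2127] [-180.    0.   90.] t 8.2
```

{"method": "arm_command", "body": {"series": [[[-45,18,0],-0.05],[[-92,36,0],-0.05],[[-138,54,0],-0.05],[[-184,70,0],-0.05],[[-230,86,0],-0.05]], "grip": 1, "grip_force": 20}}

```text
time_s: 8.7
tool_pos: [0.5088, 0.2143, 0.2116]
tool_rot: [180.0, 0.0, 92.9]
force: [0.5, -0.8, -0.2]
grip_width: 0.0549
grasp_force: 0.0
```

{"method": "arm_command", "body": {"series": [[[-46,16,0],0],[[-92,32,0],0],[[-138,48,0],0],[[-184,64,10],0],[[-230,80,10],0]]}}

```text
time_s: 9.2
tool_pos: [0.5996, -0.0116, 0.2005]
tool_rot: [-179.9, 0.0, 92.9]
force: [0.5, 0.5, 0.4]
grip_width: 0.0151
grasp_force: 0.0
```

Run:
```python
from h import *
x,y=cad(0,-125); to(x,y,.125,92.9)
p,d,K,T=cam("top"); P=cloud(d,K,T)
c=p[180:330,110:330]; cv2.imwrite("pics/t3.png",cv2.resize(c,None,fx=3,fy=3))
for i,j in ((.418,.445),(.422,.446)):
    m=(np.hypot(P[...,0]-i,P[...,1]-j)<.035)&(P[...,2]>.03); q=P[m]; print(len(q),q.mean(0),(q.min(0)+q.max(0))/2, np.ptp(q,axis=0))
```

```text
shift [-34.3  -1.   75.5] turn -0.001 | pose [ 0.5996 -0.0116  0.2005] [-179.9    0.    92.9] t 9.2
344 [0.42216247 0.44265516 0.07368287] [0.42360988 0.44630672 0.06580329] [0.04131647 0.03493823 0.071568  ]
344 [0.42216247 0.44265516 0.07368287] [0.42360988 0.44630672 0.06580329] [0.04131647 0.03493823 0.071568  ]
```

View pics/t3.png

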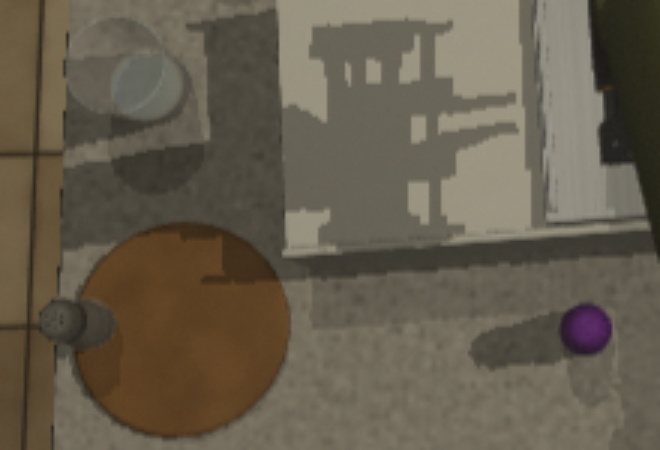

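The shaker stands upright near the trivet's left edge, at crop (62,320), about 65 mm from the centre. Now for the tab.

{"method": "arm_command", "body": {"series": [[[-15,0,20],0],[[-30,-1,45],0],[[-30,-1,70],0],[[-30,-1,78],0],[[-30,-1,82],0]]}}

```text
time_s: 9.75
tool_pos: [0.5998, -0.0388, 0.1188]
tool_rot: [-179.9, -0.0, 92.9]
force: [-1.2, -0.4, -0.2]
grip_width: 0.0001
grasp_force: 0.0
```

{"method": "arm_command", "body": {"series": [[[0,0,1],0],[[0,0,3],0],[[0,0,5],0],[[0,0,7],0],[[0,0,8],0]]}}

```text
time_s: 10.25
tool_pos: [0.6004, -0.0395, 0.1116]
tool_rot: [180.0, 0.0, 92.9]
force: [0.1, -0.3, 1.1]
grip_width: 0.0007
grasp_force: 0.0
```

Run:
```python
from h import *
x,y=cad(0,-117); to(x,y,.102,92.9); print(env.get_obs()["force"])
```

```text
shift [ 1.6 -0.4  9.6] turn -0.0 | pose [ 0.6004 -0.0395  0.1116] [180.    0.   92.9] t 10.2
[ 0.14501618 -0.27584003  1.10260301]
```

{"method": "arm_command", "body": {"series": [[[0,0,2],0],[[0,0,4],0],[[0,0,6],0],[[0,0,8],0],[[0,0,9],0]]}}

```text
time_s: 10.75
tool_pos: [0.6004, -0.0395, 0.1026]
tool_rot: [180.0, 0.0, 92.9]
force: [-0.5, -0.4, 5.2]
grip_width: 0.0002
grasp_force: 2.6
```

{"method": "arm_command", "body": {"series": [[[2,0,0],0],[[4,0,0],0],[[6,0,0],0],[[8,0,0],0],[[10,0,0],0]]}}

```text
time_s: 11.25
tool_pos: [0.6, -0.0302, 0.1027]
tool_rot: [180.0, 0.1, 92.8]
force: [-1.0, -2.9, 4.8]
grip_width: 0.0003
grasp_force: 2.6
```

{"method": "arm_command", "body": {"series": [[[4,0,0],0],[[8,0,0],0],[[12,0,0],0],[[16,0,0],0],[[20,0,0],0]]}}

```text
time_s: 11.75
tool_pos: [0.5989, -0.0102, 0.1027]
tool_rot: [180.0, 0.1, 92.8]
force: [-1.2, -1.7, 4.2]
grip_width: 0.0001
grasp_force: 2.6
```

Run:
```python
from h import *
x,y=cad(0,84); to(x,y,.102,92.9); print(env.get_obs()["force"])
```

```text
shift [173.3  -0.5   0.7] turn -0.001 | pose [ 0.5989 -0.0102  0.1027] [1.80e+02 1.00e-01 9.28e+01] t 11.8
[-1.17523971 -1.66979827  4.22728381]
```

{"method": "arm_command", "body": {"series": [[[12,0,0],0],[[28,0,0],0],[[44,0,0],0],[[60,0,0],0],[[75,0,0],0]]}}

```text
time_s: 12.25
tool_pos: [0.5949, 0.0652, 0.1026]
tool_rot: [-180.0, 0.1, 92.8]
force: [-1.5, -2.1, 5.2]
grip_width: 0.0006
grasp_force: 2.6
```

{"method": "arm_command", "body": {"series": [[[16,0,0],0],[[32,0,0],0],[[48,0,0],0],[[64,0,0],0],[[77,0,0],0]]}}

```text
time_s: 12.75
tool_pos: [0.5908, 0.1427, 0.1025]
tool_rot: [-180.0, 0.1, 92.9]
force: [-1.8, -0.5, 5.1]
grip_width: 0.0004
grasp_force: 2.6
```

Run:
```python
from h import *
x,y=cad(0,84); to(x,y,.102,92.9); print(env.get_obs()["force"])
```

```text
shift [20.2 -0.   0.5] turn -0.0 | pose [0.5908 0.1427 0.1025] [-1.80e+02  1.00e-01  9.29e+01] t 12.8
[-1.81680589 -0.52858881  5.06471459]
```

{"method": "arm_command", "body": {"series": [[[4,0,0],0],[[8,0,0],0],[[12,0,0],0],[[15,0,0],0],[[17,0,0],0]]}}

```text
time_s: 13.25
tool_pos: [0.5903, 0.1583, 0.1025]
tool_rot: [-180.0, 0.1, 92.9]
force: [-1.0, -3.2, 4.9]
grip_width: 0.0004
grasp_force: 2.6
```

{"method": "arm_command", "body": {"series": [[[1,0,0],0],[[2,0,0],0],[[2,0,0],0],[[2,0,0],0],[[2,0,0],0]]}}

```text
time_s: 13.75
tool_pos: [0.5907, 0.1596, 0.1026]
tool_rot: [180.0, 0.1, 92.8]
force: [-0.6, -2.8, 5.4]
grip_width: 0.0004
grasp_force: 2.6
```

{"method": "arm_command", "body": {"series": [[[1,0,0],0],[[2,0,0],0],[[3,0,0],0],[[3,0,0],0],[[3,0,0],0]]}}

```text
time_s: 14.25
tool_pos: [0.591, 0.1614, 0.1025]
tool_rot: [180.0, 0.2, 92.8]
force: [-0.9, -5.9, 5.1]
grip_width: 0.0005
grasp_force: 3.7
```

{"method": "arm_command", "body": {"series": [[[-4,0,0],0],[[-4,0,-20],0],[[-4,0,-60],0],[[-4,0,-110],0],[[-4,0,-160],0]]}}

```text
time_s: 14.75
tool_pos: [0.5898, 0.1601, 0.2631]
tool_rot: [-179.9, -0.0, 92.9]
force: [1.2, 0.5, 0.5]
grip_width: 0.0007
grasp_force: 0.0
```

{"method": "arm_command", "body": {"series": [[[-50,0,-20],0],[[-100,0,-40],0],[[-150,0,-40],0],[[-200,0,-40],0],[[-249,0,-40],0]], "grip": -1}}

```text
time_s: 15.25
tool_pos: [0.6024, -0.0842, 0.3022]
tool_rot: [180.0, 0.0, 92.9]
force: [0.4, -0.6, 0.7]
grip_width: 0.0325
grasp_force: 0.0
```

{"method": "arm_command", "body": {"series": [[[-50,0,0],0],[[-99,0,0],0],[[-149,0,0],0],[[-199,0,0],0],[[-249,0,0],0]]}}

```text
time_s: 15.75
tool_pos: [0.6146, -0.3331, 0.3016]
tool_rot: [-180.0, 0.0, 92.9]
force: [0.8, 0.1, 0.5]
grip_width: 0.0725
grasp_force: 0.0
```

Run:
```python
from h import *
p,d,K,T=cam("top"); P=cloud(d,K,T); np.save("top4.npy",P); cv2.imwrite("pics/top4f.png",p)
c=p[140:300,190:510]; cv2.imwrite("pics/t4.png",cv2.resize(c,None,fx=2.5,fy=2.5,interpolation=2))
```

```text
(no output)
```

View pics/t4.png

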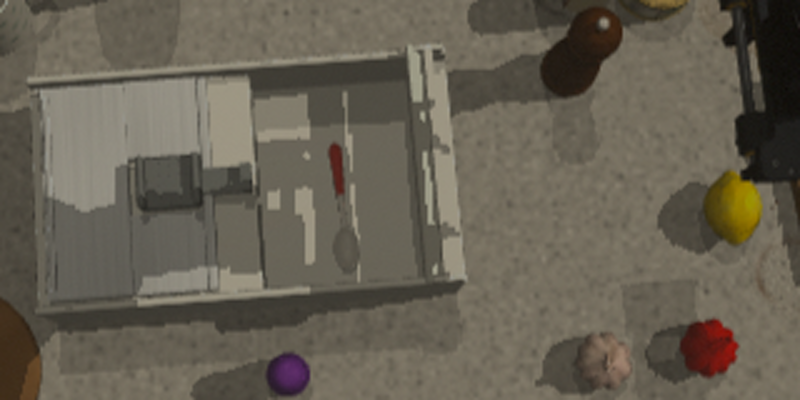

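Run:
```python
from h import *
c=viewer.calibration("top");K,T=np.array(c["K"]),np.array(c["T"]);P=np.load("top4.npy");p=cv2.imread("pics/top4f.png")
def tocad(w): 
    v=np.array(w[:2])-C[:2]; cc,s=np.cos(C[2]),np.sin(C[2]); return (np.array([cc*v[0]+s*v[1],-s*v[0]+cc*v[1]])*1000).round(1)
f=lambda a,b:(a/2.5+190,b/2.5+140)
for n,a,b,z in (("handle end",334,144,.025),("handle neck",342,194,.025),("bowl far end",347,272,.022),("binL",258,190,.018),("binLtop",258,190,.08),("spoonmid",340,208,.022)):
    w=plane(K,T,*f(a,b),z); print(n,w.round(3),tocad(w))
hsv=cv2.cvtColor(p,cv2.COLOR_BGR2HSV); m=(cv2.inRange(hsv,(0,110,30),(8,255,255))|cv2.inRange(hsv,(170,110,30),(180,255,255)))>0
m[:,:315]=0;m[:190]=0;m[222:]=0;m[:,335:]=0
q=P[m]; r=cv2.minAreaRect(np.argwhere(m)[:,::-1].astype(np.float32)); print("red",m.sum(),r,q[:,2].min(),np.median(q[:,2]),q[:,2].max())
print("row profile along bin px row 212:", [(u,*tocad(P[212,u]),round(float(P[212,u,2]),3)) for u in range(280,375,4)])
print("bowl z", P[230:250,325:332,2].round(3).max(1))
```

```text
handle end [ 0.641 -0.009  0.025] [ 42.6 -90.5]
handle neck [ 0.589 -0.016  0.025] [ -9.9 -94.7]
bowl far end [ 0.509 -0.019  0.022] [-89.6 -93.7]
binL [0.597 0.07  0.018] [ 2.  -9.6]
binLtop [0.584 0.066 0.08 ] [-10.7 -12.6]
spoonmid [ 0.575 -0.014  0.022] [-23.6 -91.6]
red 77 ((324.2987060546875, 207.4801025390625), (19.223989486694336, 4.257215976715088), 86.18592071533203) 0.01731986327758972 0.023436040756416476 1.180640825680909
row profile along bin px row 212: [(280, np.float64(-1.6), np.float64(17.4), 0.094), (284, np.float64(-2.4), np.float64(7.9), 0.095), (288, np.float64(-4.9), np.float64(-2.1), 0.103), (292, np.float64(2.2), np.float64(-9.7), 0.067), (296, np.float64(12.7), np.float64(-17.3), 0.014), (300, np.float64(11.9), np.float64(-27.5), 0.014), (304, np.float64(10.3), np.float64(-37.8), 0.018), (308, np.float64(10.2), np.float64(-48.0), 0.015), (312, np.float64(9.1), np.float64(-58.2), 0.017), (316, np.float64(8.7), np.float64(-68.4), 0.015), (320, np.float64(7.7), np.float64(-78.6), 0.017), (324, np.float64(4.7), np.float64(-88.7), 0.027), (328, np.float64(5.8), np.float64(-99.1), 0.018), (332, np.float64(5.6), np.float64(-109.4), 0.015), (336, np.float64(4.4), np.float64(-119.5), 0.018), (340, np.float64(4.5), np.float64(-130.0), 0.013), (344, np.float64(3.2), np.float64(-140.1), 0.016), (348, np.float64(1.8), np.float64(-150.1), 0.019), (352, np.float64(1.8), np.float64(-160.6), 0.015), (356, np.float64(-1.7), np.float64(-169.7), 0.029), (360, np.float64(-18.2), np.float64(-172.2), 0.106), (364, np.float64(-18.9), np.float64(-181.7), 0.106), (368, np.float64(-14.3), np.float64(-194.2), 0.08), (372, np.float64(-14.5), np.float64(-204.2), 0.077)]
bowl z [0.024 0.024 1.181 0.023 0.024 0.024 0.021 0.022 0.022 0.021 0.024 0.022
 0.022 0.022 0.026 0.023 0.021 0.024 0.018 0.019]
```

The cover is fully open. The spoon lies across the bin floor, with its handle end at crop (334,144) and its bowl at (347,250). In caddy coordinates that is y≈-92, x from -90 to +43. A straight grip would put the gripper body into the keeper. So I'll straddle the spoon on a slant, twist it round and close on it, with the body lengthwise across x.

Run:
```python
from h import *
x,y=cad(-2,-89); print(x,y); to(x,y,.30,68.9);to(x,y,.06,68.9)
```

```text
0.5965053329524591 -0.009987208669545986
shift [335.9  -3.2  -0.4] turn 0.405 | pose [ 0.6121 -0.3455  0.2996] [-179.8    0.4   92.1] t 15.8
shift [335.9  -3.2 239.6] turn 0.405 | pose [ 0.6121 -0.3455  0.2996] [-179.8    0.4   92.1] t 15.8
```

{"method": "arm_command", "body": {"series": [[[49,0,0],0.1],[[98,0,0],0.2],[[147,0,0],0.3],[[196,0,0],0.4],[[245,-2,0],0.41]]}}

```text
time_s: 16.3
tool_pos: [0.6002, -0.0841, 0.3017]
tool_rot: [-180.0, -0.0, 69.2]
force: [-0.2, 0.6, 0.1]
grip_width: 0.087
grasp_force: 0.0
```

Run:
```python
from h import *
x,y=cad(-2,-89); to(x,y,.06,68.9)
```

```text
shift [ 68.  -29.8 241.7] turn 0.006 | pose [ 0.6002 -0.0841  0.3017] [-180.    -0.    69.2] t 16.3
```

{"method": "arm_command", "body": {"series": [[[45,-20,0],0],[[68,-30,20],0],[[68,-30,65],0],[[68,-30,110],0],[[68,-30,150],0]]}}

```text
time_s: 16.8
tool_pos: [0.5957, -0.0117, 0.1499]
tool_rot: [-180.0, 0.0, 69.4]
force: [0.1, -0.5, -0.8]
grip_width: 0.0868
grasp_force: 0.0
```

{"method": "arm_command", "body": {"series": [[[0,0,30],0],[[0,0,60],0],[[0,0,80],0],[[0,0,80],0],[[0,0,80],0]]}}

```text
time_s: 17.3
tool_pos: [0.5964, -0.0117, 0.0724]
tool_rot: [-180.0, -0.0, 69.4]
force: [0.5, 1.4, 0.2]
grip_width: 0.0871
grasp_force: 0.0
```

Run:
```python
from h import *
x,y=cad(-2,-89); to(x,y,.03,68.9)
```

```text
shift [ 1.7 -0.5 42.4] turn 0.009 | pose [ 0.5964 -0.0117  0.0724] [-180.    -0.    69.4] t 17.3
```

{"method": "arm_command", "body": {"series": [[[2,0,6],0.01],[[2,0,12],0.01],[[2,0,18],0.01],[[2,0,24],0.01],[[2,0,30],0.01]]}}

```text
time_s: 17.8
tool_pos: [0.5972, -0.0103, 0.042]
tool_rot: [180.0, 0.0, 68.8]
force: [0.7, 0.3, -0.6]
grip_width: 0.0873
grasp_force: 0.0
```

{"method": "arm_command", "body": {"series": [[[0,0,2],0],[[0,0,4],0],[[0,0,6],0],[[0,0,7],0],[[0,0,8],0]]}}

```text
time_s: 18.3
tool_pos: [0.5973, -0.0102, 0.0345]
tool_rot: [180.0, 0.0, 68.8]
force: [-0.8, -0.1, 0.3]
grip_width: 0.0871
grasp_force: 0.0
```

{"method": "arm_command", "body": {"series": [[[0,0,1],0],[[0,0,2],0],[[0,0,3],0],[[0,0,4],0],[[0,0,5],0]]}}

```text
time_s: 18.8
tool_pos: [0.5972, -0.0102, 0.0293]
tool_rot: [-180.0, 0.0, 68.8]
force: [0.2, -0.5, -0.7]
grip_width: 0.0872
grasp_force: 0.0
```

Run:
```python
from h import *
x,y=cad(-2,-82); to(x,y,.029,92.9+10); print(env.get_obs()["force"])
```

```text
shift [ 6.4 -3.6  0.3] turn -0.595 | pose [ 0.5972 -0.0102  0.0293] [-180.     0.    68.8] t 18.8
[ 0.22146873 -0.45286223 -0.74235963]
```

{"method": "arm_command", "body": {"series": [[[0,0,0],-0.07],[[1,0,0],-0.14],[[2,-1,0],-0.2],[[3,-2,0],-0.27],[[4,-2,0],-0.34]]}}

```text
time_s: 19.3
tool_pos: [0.5967, -0.0057, 0.0294]
tool_rot: [-180.0, 0.0, 88.4]
force: [-0.3, 0.2, -0.7]
grip_width: 0.0875
grasp_force: 0.0
```

{"method": "arm_command", "body": {"series": [[[1,0,0],-0.05],[[2,0,0],-0.1],[[3,0,0],-0.16],[[3,0,0],-0.21],[[3,0,0],-0.26]]}}

```text
time_s: 19.8
tool_pos: [0.5969, -0.0027, 0.0294]
tool_rot: [-180.0, 0.0, 103.3]
force: [-0.3, -0.7, -0.5]
grip_width: 0.0869
grasp_force: 0.1
```

Run:
```python
from h import *
x,y=cad(-2,-82); to(x,y,.029,92.9+15); print(env.get_obs()["force"])
```

```text
shift [-0.1 -0.7  0.4] turn -0.08 | pose [ 0.5969 -0.0027  0.0294] [-180.     0.   103.3] t 19.8
[-0.32906412 -0.745067   -0.45581662]
```

{"method": "arm_command", "body": {"series": [[[0,0,0],-0.06],[[0,0,0],-0.12],[[0,0,0],-0.16],[[0,0,0],-0.16],[[0,0,0],-0.16]]}}

```text
time_s: 20.3
tool_pos: [0.5969, -0.0028, 0.0294]
tool_rot: [-180.0, -0.0, 112.3]
force: [-0.3, -0.7, 0.2]
grip_width: 0.0871
grasp_force: 0.0
```

{"method": "arm_command", "body": {"series": [[[0,0,0],0],[[0,0,0],0],[[0,0,0],0],[[0,0,0],0],[[0,0,0],0]], "grip": 1, "grip_force": 15}}

```text
time_s: 20.8
tool_pos: [0.5969, -0.0027, 0.0295]
tool_rot: [-180.0, 0.0, 112.3]
force: [0.2, 1.0, 0.4]
grip_width: 0.0549
grasp_force: 0.2
```

{"method": "arm_command", "body": {"series": [[[0,0,0],0],[[0,0,0],0],[[0,0,0],0],[[0,0,0],0],[[0,0,0],0]]}}

```text
time_s: 21.3
tool_pos: [0.5965, -0.0013, 0.0295]
tool_rot: [180.0, -0.1, 112.4]
force: [-2.7, 5.2, 2.2]
grip_width: 0.0372
grasp_force: 13.4
```

{"method": "arm_command", "body": {"series": [[[0,0,0],0],[[0,0,0],0],[[0,0,0],0],[[0,0,0],0],[[0,0,0],0]]}}

```text
time_s: 21.8
tool_pos: [0.5965, -0.0014, 0.0295]
tool_rot: [180.0, -0.1, 112.4]
force: [-2.0, 6.1, 2.5]
grip_width: 0.0374
grasp_force: 13.5
```

{"method": "arm_command", "body": {"series": [[[2,1,0],0],[[4,2,0],0],[[6,2,0],0],[[7.5,3,0],0],[[7.5,3,0],0]]}}

```text
time_s: 22.3
tool_pos: [0.5968, 0.0056, 0.0294]
tool_rot: [180.0, -0.0, 112.4]
force: [-1.8, 1.6, 2.1]
grip_width: 0.0314
grasp_force: 13.0
```

Run:
```python
from h import *
to(*cad(-2,-72),.03,92.9)
p,d,K,T=cam("scene"); cv2.imwrite("pics/s5f.png",p); cv2.imwrite("pics/s5.png",cv2.resize(p[170:280,220:400],None,fx=3,fy=3,interpolation=2))
```

```text
shift [ 1.7 -0.6 -0.6] turn 0.34 | pose [0.5968 0.0056 0.0294] [180.   -0.  112.4] t 22.3
```

View pics/s5.png

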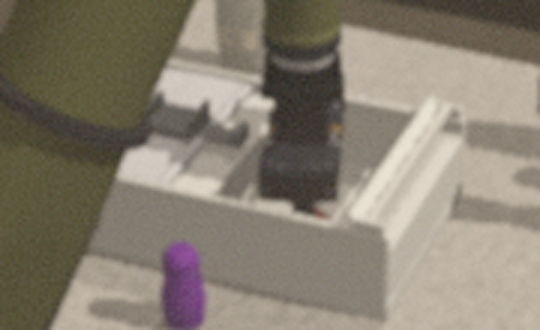

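The width eased from 37 to 31 mm, but the view is mostly blocked. I'll open, lift and look from above.

{"method": "arm_command", "body": {"series": [[[0,0,0],0],[[0,0,0],0],[[0,0,0],0],[[0,0,0],0],[[0,0,-5],0]], "grip": -1}}

```text
time_s: 22.85
tool_pos: [0.5963, 0.0047, 0.0339]
tool_rot: [-179.9, -0.0, 112.3]
force: [-0.2, -0.2, -0.5]
grip_width: 0.0638
grasp_force: 0.0
```

{"method": "arm_command", "body": {"series": [[[0,0,-40],0.1],[[0,0,-85],0.2],[[0,0,-130],0.34],[[-40,20,-150],0.34],[[-80,40,-150],0.34]]}}

```text
time_s: 23.35
tool_pos: [0.6674, -0.0531, 0.1909]
tool_rot: [179.5, 0.2, 93.0]
force: [0.8, -0.3, 0.7]
grip_width: 0.0864
grasp_force: 0.0
```

{"method": "arm_command", "body": {"series": [[[-49,0,0],0],[[-98,0,0],0],[[-147,0,0],0],[[-196,0,0],0],[[-230,0,0],0]]}}

```text
time_s: 23.85
tool_pos: [0.6748, -0.2887, 0.1844]
tool_rot: [-180.0, 0.1, 92.6]
force: [0.7, -0.3, 0.5]
grip_width: 0.0866
grasp_force: 0.0
```

```bash
cat > spoon.py <<'E'
import sys
from h import *
p,d,K,T=cam("top"); n=sys.argv[1]; cv2.imwrite(f"pics/{n}f.png",p)
cv2.imwrite(f"pics/{n}.png",cv2.resize(p[150:270,270:390],None,fx=5,fy=5,interpolation=2))
def tocad(w):
    v=np.array(w[:2])-C[:2]; cc,s=np.cos(C[2]),np.sin(C[2]); return (np.array([cc*v[0]+s*v[1],-s*v[0]+cc*v[1]])*1000).round(1)
hsv=cv2.cvtColor(p,cv2.COLOR_BGR2HSV); m=cv2.inRange(hsv,(0,110,30),(8,255,255))|cv2.inRange(hsv,(170,110,30),(180,255,255))
k=np.zeros_like(m);k[165:262,285:375]=1;m*=k
b=cv2.boxPoints(cv2.minAreaRect(np.argwhere(m>0)[:,::-1].astype(np.float32)))
print("red px",(m>0).sum(),[tocad(plane(K,T,*q,.024)).tolist() for q in b])
print([(u,v,tocad(plane(K,T,u,v,.022)).tolist()) for u in(300,320,340) for v in (180,210,240)])
E
python3 spoon.py t6
```

```text
red px 83 [[6.8, -55.1], [16.8, -61.0], [-11.1, -106.9], [-21.1, -101.0]]
[(300, 180, [94.2, -33.5]), (300, 210, [15.5, -28.1]), (300, 240, [-61.7, -22.8]), (320, 180, [90.4, -84.9]), (320, 210, [11.7, -79.0]), (320, 240, [-65.5, -73.2]), (340, 180, [86.7, -136.3]), (340, 210, [7.9, -129.9]), (340, 240, [-69.3, -123.6])]
```

View pics/t6.png

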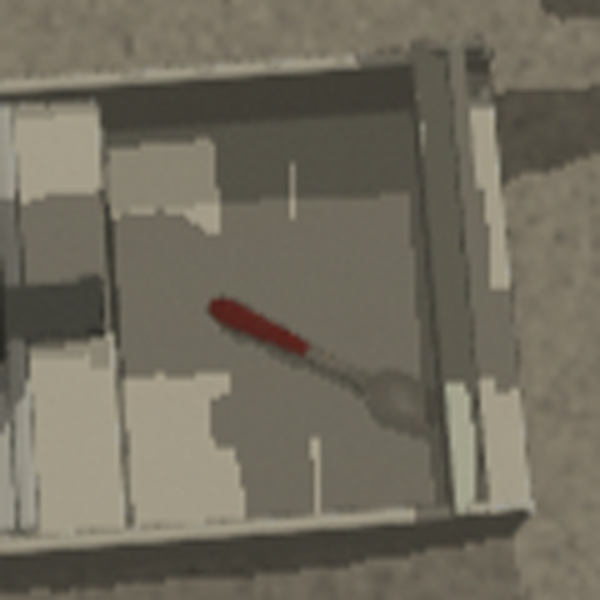

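The spoon now lies slantwise, handle end at crop (215,308) and bowl at (400,400). In caddy coordinates the handle runs from (12,-58) to (-16,-104). It can now be gripped at φ≈-27° with the body clear.

Run:
```python
from h import *
to(*cad(-3,-82),.184,65.9)
```

```text
shift [296.  -67.3  -0.3] turn 0.459 | pose [ 0.6738 -0.2963  0.1837] [-179.9    0.4   92.2] t 23.9
```

{"method": "arm_command", "body": {"series": [[[45,-10,-20],0.1],[[90,-20,-20],0.2],[[138,-30,-20],0.3],[[186,-42,-20],0.4],[[234,-54,-20],0.46]]}}

```text
time_s: 24.4
tool_pos: [0.6093, -0.0502, 0.2049]
tool_rot: [180.0, 0.0, 66.3]
force: [0.9, 0.0, 0.3]
grip_width: 0.0871
grasp_force: 0.0
```

Run:
```python
from h import *
to(*cad(-3,-82),.06,65.9)
```

```text
shift [ 37.5 -31.8 144.9] turn 0.007 | pose [ 0.6093 -0.0502  0.2049] [180.    0.   66.3] t 24.4
```

{"method": "arm_command", "body": {"series": [[[37,-32,0],0.007],[[37,-32,30],0.007],[[37,-32,75],0.007],[[37,-32,115],0.007],[[37,-32,140],0.007]]}}

```text
time_s: 24.9
tool_pos: [0.5936, -0.0055, 0.0617]
tool_rot: [-179.8, 0.1, 66.1]
force: [0.7, -0.5, 0.1]
grip_width: 0.0871
grasp_force: 0.0
```

{"method": "arm_command", "body": {"series": [[[0,0,5],0],[[0,0,10],0],[[0,0,15],0],[[0,0,15],0],[[0,0,15],0]]}}

```text
time_s: 25.4
tool_pos: [0.5963, -0.0055, 0.0506]
tool_rot: [179.9, -0.0, 66.1]
force: [-0.3, 0.1, -0.3]
grip_width: 0.087
grasp_force: 0.0
```

Run:
```python
from h import *
to(*cad(-3,-82),.029,65.9)
```

```text
shift [ 1.8 -2.  21.6] turn 0.003 | pose [ 0.5963 -0.0055  0.0506] [179.9  -0.   66.1] t 25.4
```

{"method": "arm_command", "body": {"series": [[[1,-1,5],0],[[2,-2,10],0],[[2,-2,15],0],[[2,-2,18],0],[[2,-2,20],0]]}}

```text
time_s: 25.9
tool_pos: [0.5942, -0.0028, 0.0288]
tool_rot: [-180.0, 0.0, 66.1]
force: [-0.7, 0.3, 0.3]
grip_width: 0.0866
grasp_force: 0.0
```

{"method": "arm_command", "body": {"series": [[[0,0,1],0],[[0,0,2],0],[[0,0,2],0],[[0,0,2],0],[[0,0,2],0]], "grip": 1, "grip_force": 15}}

```text
time_s: 26.4
tool_pos: [0.5946, -0.0029, 0.0276]
tool_rot: [180.0, -0.0, 66.1]
force: [0.1, 0.3, 0.3]
grip_width: 0.0547
grasp_force: 0.0
```

{"method": "arm_command", "body": {"series": [[[0,0,0],0],[[0,0,0],0],[[0,0,0],0],[[0,0,0],0],[[0,0,0],0]]}}

```text
time_s: 26.9
tool_pos: [0.5945, -0.0028, 0.0274]
tool_rot: [180.0, 0.0, 66.1]
force: [-0.5, -1.1, -0.3]
grip_width: 0.0154
grasp_force: 14.9
```

{"method": "arm_command", "body": {"series": [[[0,0,0],0],[[0,0,0],0],[[0,0,0],0],[[0,0,0],0],[[0,0,0],0]], "grip_force": 25}}

```text
time_s: 27.4
tool_pos: [0.5944, -0.0028, 0.0274]
tool_rot: [-180.0, 0.0, 66.1]
force: [-1.1, 1.2, -0.0]
grip_width: 0.015
grasp_force: 24.7
```

{"method": "arm_command", "body": {"series": [[[0,0,-4],0],[[4,0,-8],0],[[8,0,-12],0],[[12,0,-16],0],[[12,0,-20],0]]}}

```text
time_s: 27.9
tool_pos: [0.5997, 0.0093, 0.048]
tool_rot: [180.0, -0.0, 66.2]
force: [0.7, -0.3, -0.0]
grip_width: 0.0149
grasp_force: 24.6
```

{"method": "arm_command", "body": {"series": [[[0,0,-20],0],[[0,0,-50],0],[[0,0,-85],0],[[0,0,-125],0],[[0,0,-160],0]]}}

```text
time_s: 28.4
tool_pos: [0.5994, 0.0083, 0.2096]
tool_rot: [179.9, -0.0, 66.1]
force: [1.8, -0.9, -0.7]
grip_width: 0.0145
grasp_force: 24.6
```

Run:
```python
from h import *
to(.45,.20,.2,90);
p,d,K,T=cam("scene"); cv2.imwrite("pics/s7.png",cv2.resize(p[110:270,220:420],None,fx=2.5,fy=2.5,interpolation=2))
```

```text
shift [ 114.9 -214.2    9.6] turn -0.417 | pose [0.5994 0.0083 0.2096] [179.9  -0.   66.1] t 28.4
```

View pics/s7.png

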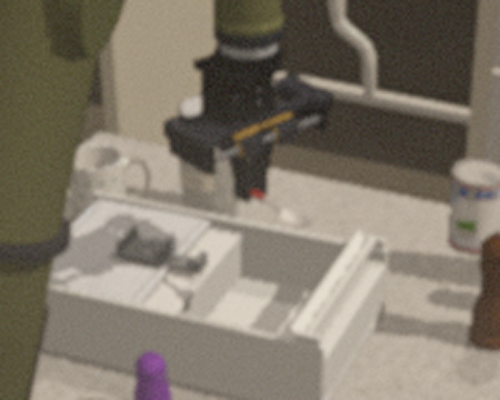

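The spoon is held level by the handle, red grip at (258,195) and bowl at (295,215). Carrying it to the trivet.

{"method": "arm_command", "body": {"series": [[[23,-42,0],-0.09],[[46,-85,0],-0.18],[[69,-128,0],-0.27],[[92,-171,0],-0.36],[[115,-214,0],-0.417]]}}

```text
time_s: 28.95
tool_pos: [0.4488, 0.2013, 0.2074]
tool_rot: [180.0, 0.0, 90.2]
force: [1.2, 0.9, -0.1]
grip_width: 0.0151
grasp_force: 24.6
```

Run:
```python
from h import *
to(.415,.38,.2,90);to(.415,.38,.02,90)
```

```text
shift [178.8 -33.2   7.4] turn 0.003 | pose [0.4488 0.2013 0.2074] [180.    0.   90.2] t 28.9
shift [178.8 -33.2 187.4] turn 0.003 | pose [0.4488 0.2013 0.2074] [180.    0.   90.2] t 28.9
```

{"method": "arm_command", "body": {"series": [[[45,-8,0],0],[[92,-17,0],0],[[138,-26,0],0],[[172,-33,20],0],[[179,-33,60],0]]}}

```text
time_s: 29.45
tool_pos: [0.4158, 0.3861, 0.1499]
tool_rot: [179.8, -0.4, 90.4]
force: [0.4, -0.2, -0.9]
grip_width: 0.0146
grasp_force: 24.6
```

{"method": "arm_command", "body": {"series": [[[0,0,30],0],[[0,0,60],0],[[0,0,85],0],[[0,0,100],0],[[0,0,105],0]]}}

```text
time_s: 29.95
tool_pos: [0.4166, 0.3782, 0.041]
tool_rot: [-179.9, 0.1, 90.0]
force: [-0.1, 0.1, -0.7]
grip_width: 0.0151
grasp_force: 24.6
```

Run:
```python
from h import *
to(.415,.38,.021,90)
```

```text
shift [ 1.8 -1.6 20. ] turn 0.0 | pose [0.4166 0.3782 0.041 ] [-1.799e+02  1.000e-01  9.000e+01] t 29.9
```

{"method": "arm_command", "body": {"series": [[[0,0,4],0],[[0,0,8],0],[[0,0,12],0],[[0,0,15],0],[[0,0,17],0]]}}

```text
time_s: 30.45
tool_pos: [0.4174, 0.379, 0.0255]
tool_rot: [180.0, -0.0, 90.0]
force: [0.0, -0.0, -0.8]
grip_width: 0.0149
grasp_force: 24.6
```

{"method": "arm_command", "body": {"series": [[[0,0,1],0],[[0,0,2],0],[[0,0,2],0],[[0,0,2],0],[[0,0,2],0]]}}

```text
time_s: 30.95
tool_pos: [0.4173, 0.379, 0.0235]
tool_rot: [180.0, -0.0, 90.0]
force: [-0.1, 0.1, 0.4]
grip_width: 0.0149
grasp_force: 24.6
```

{"method": "arm_command", "body": {"series": [[[0,0,1],0],[[0,0,2],0],[[0,0,2],0],[[0,0,2],0],[[0,0,2],0]]}}

```text
time_s: 31.45
tool_pos: [0.4172, 0.3789, 0.0214]
tool_rot: [-180.0, 0.0, 90.0]
force: [-0.3, 0.3, -0.2]
grip_width: 0.015
grasp_force: 24.6
```

{"method": "arm_command", "body": {"series": [[[0,0,0],0],[[0,0,0],0],[[0,0,0],0],[[0,0,0],0],[[0,0,0],0]], "grip": -0.2}}

```text
time_s: 31.95
tool_pos: [0.4173, 0.3789, 0.0214]
tool_rot: [180.0, 0.0, 90.0]
force: [0.0, 0.4, 0.2]
grip_width: 0.0467
grasp_force: 0.0
```

{"method": "arm_command", "body": {"series": [[[0,0,-20],0],[[0,0,-60],0],[[0,0,-105],0],[[0,0,-150],0],[[0,0,-180],0]]}}

```text
time_s: 32.45
tool_pos: [0.4175, 0.38, 0.2047]
tool_rot: [179.8, -0.1, 90.0]
force: [0.4, 0.5, -0.2]
grip_width: 0.0523
grasp_force: 0.0
```

{"method": "arm_command", "body": {"series": [[[-49,0,-20],0],[[-98,0,-40],0],[[-147,0,-60],0],[[-195,0,-80],0],[[-243,0,-80],0]], "grip": -1}}

```text
time_s: 32.95
tool_pos: [0.4179, 0.1432, 0.2833]
tool_rot: [179.7, 0.1, 90.0]
force: [0.7, -1.2, -1.2]
grip_width: 0.0829
grasp_force: 0.0
```

```bash
cat > prod.py <<'E'
from h import *
p,d,K,T=cam("top"); P=cloud(d,K,T); hsv=cv2.cvtColor(p,cv2.COLOR_BGR2HSV); cv2.imwrite("pics/prod.png",p)
z=P[...,2]
k,l,s,ce=cv2.connectedComponentsWithStats(((z>.012)&(z<.07)&(P[...,1]<-.16)&(P[...,1]>-.48)&(P[...,0]<.62)&(P[...,0]>.28)).astype(np.uint8))
for i in range(1,k):
    if s[i,4]>150:
        q=P[l==i]; r=cv2.minAreaRect(q[:,:2].astype(np.float32)); print("blob",ce[i].round(0),s[i,4],"c",((q.min(0)+q.max(0))/2).round(3),"hsv",np.median(hsv[l==i],0),"rect",np.round(r[0],3),np.round(r[1],3),round(r[2],1))
        e=cv2.fitEllipse(q[:,:2].astype(np.float32)*1000) if 0 else None
        w,V=np.linalg.eigh(np.cov(q[:,:2].T)); print("   axis deg",np.degrees(np.arctan2(V[1,1],V[0,1])).round(1),(w**.5*1000).round(1))
E
python3 prod.py
python3 - <<'E'
from h import *
p=cv2.imread("pics/prod.png"); cv2.imwrite("pics/t8.png",cv2.resize(p[180:340,120:520],None,fx=2,fy=2,interpolation=2))
E
```

```text
blob [483. 223.] 506 c [ 0.566 -0.412  0.035] hsv [ 24.  228.  111.5] rect [ 0.564 -0.411] [0.062 0.059] 41.6
   axis deg -177.4 [13.1 17.9]
blob [473. 279.] 396 c [ 0.423 -0.378  0.036] hsv [  3. 202.  96.] rect [ 0.424 -0.379] [0.053 0.056] 59.2
   axis deg -175.1 [12.9 14.2]
blob [431. 284.] 392 c [ 0.414 -0.271  0.037] hsv [ 14.  74. 102.] rect [ 0.414 -0.271] [0.055 0.053] 1.8
   axis deg -169.6 [13.3 14.2]
blob [397. 321.] 361 c [ 0.327 -0.185  0.037] hsv [  2. 209. 104.] rect [ 0.327 -0.185] [0.05  0.051] 88.8
   axis deg -164.9 [12.4 14.1]
```

View pics/t8.png

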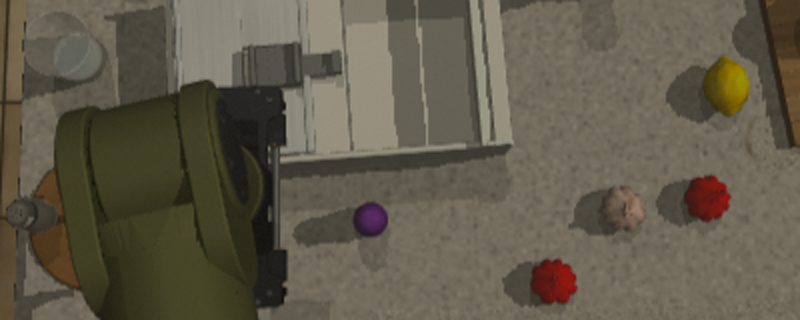

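The bin is empty, the shaker stands, and the produce is unmoved: lemon at (725,85), garlic at (623,207). Garlic next.

Run:
```python
from h import *
to(.414,-.271,.25,93)
```

```text
shift [-4.036e+02  3.000e-01  3.260e+01] turn -0.064 | pose [0.4184 0.1326 0.2826] [179.8   0.4  89.3] t 33.0
```

{"method": "arm_command", "body": {"series": [[[-45,20,0],0],[[-90,40,0],0],[[-135,50,0],0],[[-180,50,0],0],[[-228,45,10],-0.06]]}}

```text
time_s: 33.5
tool_pos: [0.4633, -0.085, 0.2715]
tool_rot: [179.9, 0.0, 93.6]
force: [0.8, -1.0, 0.6]
grip_width: 0.0871
grasp_force: 0.0
```

Run:
```python
from h import *
to(.414,-.271,.2,93)
```

```text
shift [-182.5  -60.9   71.5] turn 0.01 | pose [ 0.4633 -0.085   0.2715] [179.9   0.   93.6] t 33.5
```

{"method": "arm_command", "body": {"series": [[[-45,-15,0],0],[[-90,-30,0],0],[[-135,-45,20],0],[[-178,-60,40],0],[[-183,-61,70],0]]}}

```text
time_s: 34.0
tool_pos: [0.4103, -0.2769, 0.2007]
tool_rot: [180.0, 0.2, 92.9]
force: [-0.1, 1.0, 0.2]
grip_width: 0.0872
grasp_force: 0.0
```

{"method": "arm_command", "body": {"series": [[[0,0,40],0],[[0,0,80],0],[[0,0,110],0],[[0,0,110],0],[[0,0,110],0]]}}

```text
time_s: 34.5
tool_pos: [0.4127, -0.27, 0.0912]
tool_rot: [-180.0, -0.0, 93.5]
force: [0.2, -0.2, 0.6]
grip_width: 0.0871
grasp_force: 0.0
```

```bash
python3 - <<'E'
from h import *
to(.414,-.271,.012,93)
E
python3 prod.py|grep blob
```

```text
shift [-1.1  1.3 79.2] turn 0.008 | pose [ 0.4127 -0.27    0.0912] [-180.    -0.    93.5] t 34.5
blob [483. 223.] 502 c [ 0.566 -0.412  0.036] hsv [ 24. 239. 115.] rect [ 0.565 -0.411] [0.062 0.06 ] 40.4
blob [426. 285.] 166 c [ 0.413 -0.256  0.031] hsv [14. 72. 72.] rect [ 0.413 -0.255] [0.053 0.022] 2.9
blob [397. 321.] 362 c [ 0.327 -0.185  0.036] hsv [  2. 204.  83.] rect [ 0.327 -0.185] [0.05  0.052] 89.9
```

{"method": "arm_command", "body": {"series": [[[-1,1,25],0],[[-1,1,50],0],[[-1,1,68],0],[[-1,1,76],0],[[-1,1,78],0]]}}

```text
time_s: 35.05
tool_pos: [0.4142, -0.2717, 0.0137]
tool_rot: [179.9, 0.1, 93.4]
force: [0.1, -0.5, 0.3]
grip_width: 0.0869
grasp_force: 0.0
```

{"method": "arm_command", "body": {"series": [[[0,0,0],0],[[0,0,0],0],[[0,0,0],0],[[0,0,0],0],[[0,0,0],0]], "grip": 1, "grip_force": 25}}

```text
time_s: 35.55
tool_pos: [0.4138, -0.2715, 0.0133]
tool_rot: [180.0, 0.0, 93.4]
force: [0.7, 0.8, 1.8]
grip_width: 0.0556
grasp_force: 24.6
```

{"method": "arm_command", "body": {"series": [[[0,0,0],0],[[0,0,0],0],[[0,0,-5],0],[[0,0,-15],0],[[0,0,-30],0]]}}

```text
time_s: 36.05
tool_pos: [0.4126, -0.2707, 0.0429]
tool_rot: [-179.9, -0.1, 93.4]
force: [1.1, -0.3, -0.5]
grip_width: 0.0557
grasp_force: 24.6
```

{"method": "arm_command", "body": {"series": [[[0,0,-40],0],[[0,0,-80],0],[[0,0,-120],0],[[0,0,-160],0],[[0,0,-160],0]]}}

```text
time_s: 36.55
tool_pos: [0.4164, -0.2728, 0.2095]
tool_rot: [179.5, 0.4, 93.4]
force: [0.9, -0.1, -1.2]
grip_width: 0.0559
grasp_force: 24.6
```

Run:
```python
from h import *
to(*cad(-50,-80),.17,92.9); to(*cad(-50,-80),.042,92.9)
```

```text
shift [261.  147.7  39.5] turn 0.01 | pose [ 0.4164 -0.2728  0.2095] [179.5   0.4  93.4] t 36.5
shift [261.  147.7 167.5] turn 0.01 | pose [ 0.4164 -0.2728  0.2095] [179.5   0.4  93.4] t 36.5
```

{"method": "arm_command", "body": {"series": [[[42,24,0],0],[[84,48,0],0],[[126,72,0],0],[[168,96,0],0],[[210,120,0],0.01]]}}

```text
time_s: 37.05
tool_pos: [0.5207, -0.0527, 0.203]
tool_rot: [-180.0, 0.0, 92.8]
force: [-0.2, -0.0, -0.0]
grip_width: 0.0558
grasp_force: 24.6
```

{"method": "arm_command", "body": {"series": [[[40,25,0],0],[[51,32,20],0],[[51,32,60],0],[[51,32,80],0],[[51,32,80],0]]}}

```text
time_s: 37.55
tool_pos: [0.547, -0.0018, 0.1195]
tool_rot: [-179.6, -0.1, 92.9]
force: [-0.9, 0.7, 0.1]
grip_width: 0.0556
grasp_force: 24.6
```

Run:
```python
from h import *
to(*cad(-45,-80),.042,92.9)
```

```text
shift [-1.7  6.  77.5] turn 0.0 | pose [ 0.547  -0.0018  0.1195] [-1.796e+02 -1.000e-01  9.290e+01] t 37.5
```

{"method": "arm_command", "body": {"series": [[[-2,6,0],0],[[-2,6,25],0],[[-2,6,50],0],[[-2,6,70],0],[[-2,6,76],0]]}}

```text
time_s: 38.05
tool_pos: [0.5563, -0.0042, 0.0466]
tool_rot: [-180.0, 0.0, 92.8]
force: [-0.4, 1.0, -0.8]
grip_width: 0.0556
grasp_force: 24.6
```

{"method": "arm_command", "body": {"series": [[[0,0,0],0],[[0,0,0],0],[[0,0,0],0],[[0,0,0],0],[[0,0,0],0]], "grip": -0.65}}

```text
time_s: 38.55
tool_pos: [0.5566, -0.0037, 0.0476]
tool_rot: [179.9, 0.0, 92.9]
force: [-0.2, -0.5, 0.1]
grip_width: 0.0714
grasp_force: 0.0
```

{"method": "arm_command", "body": {"series": [[[0,0,-30],0],[[0,0,-75],0],[[0,0,-120],0],[[0,0,-160],0],[[0,0,-180],0]]}}

```text
time_s: 39.05
tool_pos: [0.5577, -0.0032, 0.2313]
tool_rot: [179.7, 0.1, 92.9]
force: [1.0, 0.2, -0.9]
grip_width: 0.0717
grasp_force: 0.0
```

Run:
```python
from h import *
to(.565,-.412,.222,0)
```

```text
shift [-408.7  -13.3    9.3] turn 1.621 | pose [ 0.5577 -0.0032  0.2313] [1.797e+02 1.000e-01 9.290e+01] t 39.0
```

{"method": "arm_command", "body": {"series": [[[-45,-2,0],0.15],[[-90,-3,0],0.3],[[-135,-5,0],0.45],[[-182,-6,0],0.6],[[-230,-8,0],0.74]]}}

```text
time_s: 39.55
tool_pos: [0.5595, -0.2352, 0.2274]
tool_rot: [179.9, 0.0, 50.2]
force: [1.3, -0.1, 0.5]
grip_width: 0.072
grasp_force: 0.0
```

```bash
python3 prod.py
python3 - <<'E'
from h import *
to(.565,-.412,.222,2)
c=viewer.calibration("top");K,T=np.array(c["K"]),np.array(c["T"]);P=cloud(np.load("top0.npy"),K,T)
for v in (205,215,222,230,240): print(v,[(u,*P[v,u,1:].round(3)) for u in range(494,526,3)])
E
```

```text
blob [397. 321.] 361 c [ 0.327 -0.185  0.037] hsv [  2. 209. 105.] rect [ 0.327 -0.185] [0.052 0.049] 0.3
   axis deg -165.0 [12.4 14.1]
shift [-119.6  113.5    4.5] turn 0.823 | pose [ 0.5574 -0.2473  0.2265] [179.8   0.3  49.1] t 39.6
205 [(494, np.float64(-0.456), np.float64(-0.002)), (497, np.float64(-0.464), np.float64(-0.001)), (500, np.float64(-0.471), np.float64(0.001)), (503, np.float64(-0.48), np.float64(-0.003)), (506, np.float64(-0.483), np.float64(0.009)), (509, np.float64(-0.489), np.float64(0.015)), (512, np.float64(-0.497), np.float64(0.014)), (515, np.float64(-0.504), np.float64(0.017)), (518, np.float64(-0.511), np.float64(0.019)), (521, np.float64(-0.52), np.float64(0.014)), (524, np.float64(-0.526), np.float64(0.019))]
215 [(494, np.float64(-0.454), np.float64(-0.003)), (497, np.float64(-0.463), np.float64(-0.004)), (500, np.float64(-0.469), np.float64(-0.001)), (503, np.float64(-0.479), np.float64(-0.005)), (506, np.float64(-0.487), np.float64(-0.005)), (509, np.float64(-0.486), np.float64(0.016)), (512, np.float64(-0.494), np.float64(0.015)), (515, np.float64(-0
[... 1002 characters left out ...]
14)), (515, np.float64(-0.497), np.float64(0.019)), (518, np.float64(-0.507), np.float64(0.015)), (521, np.float64(0.001), np.float64(1.181)), (524, np.float64(-0.522), np.float64(0.016))]
240 [(494, np.float64(-0.447), np.float64(0.002)), (497, np.float64(-0.455), np.float64(0.001)), (500, np.float64(-0.466), np.float64(-0.005)), (503, np.float64(-0.471), np.float64(0.001)), (506, np.float64(-0.48), np.float64(-0.003)), (509, np.float64(-0.488), np.float64(-0.002)), (512, np.float64(-0.493), np.float64(0.006)), (515, np.float64(-0.495), np.float64(0.017)), (518, np.float64(-0.505), np.float64(0.014)), (521, np.float64(-0.512), np.float64(0.015)), (524, np.float64(-0.52), np.float64(0.013))]
```

```bash
cat > lem.py <<'E'
from h import *
for n in ("scene","top"):
    p,d,K,T=cam(n); P=cloud(d,K,T); hsv=cv2.cvtColor(p,cv2.COLOR_BGR2HSV); m=cv2.inRange(hsv,(18,120,60),(36,255,255))>0
    m&=(P[...,2]>.01)&(P[...,2]<.08)&(P[...,1]>-.5)&(P[...,1]<-.2)&(P[...,0]<.68); q=P[m]
    if len(q)>100: print(n,len(q),((np.percentile(q,1,0)+np.percentile(q,99,0))/2).round(3),np.ptp(q,axis=0).round(3))
E
python3 lem.py
```

```text
scene 310 [ 0.553 -0.417  0.039] [0.063 0.049 0.039]
```

{"method": "arm_command", "body": {"series": [[[-24,23,0],0.15],[[-48,46,0],0.3],[[-72,69,0],0.45],[[-96,92,0],0.6],[[-112,108,0],0.74]], "grip": -0.85}}

```text
time_s: 40.2
tool_pos: [0.5716, -0.3901, 0.2268]
tool_rot: [180.0, 0.0, 7.8]
force: [0.0, -0.0, 0.1]
grip_width: 0.0802
grasp_force: 0.0
```

```bash
python3 lem.py; python3 -c "
from h import *
to(.565,-.412,.1,2)"
```

```text
scene 307 [ 0.553 -0.418  0.038] [0.065 0.047 0.036]
top 324 [ 0.558 -0.413  0.037] [0.159 0.111 0.043]
shift [ -8.4  19.1 126.2] turn 0.101 | pose [ 0.5708 -0.3919  0.2262] [1.799e+02 1.000e-01 7.800e+00] t 40.3
```

{"method": "arm_command", "body": {"series": [[[-8,19,20],0.1],[[-8,19,60],0.1],[[-8,19,100],0.1],[[-8,19,125],0.1],[[-8,19,125],0.1]]}}

```text
time_s: 40.8
tool_pos: [0.5645, -0.4046, 0.0972]
tool_rot: [-179.6, 0.4, 2.6]
force: [-0.2, 0.8, -0.5]
grip_width: 0.0805
grasp_force: 0.0
```

```bash
python3 lem.py; python3 -c "
from h import *
to(.565,-.412,.017,2)"
```

```text
scene 309 [ 0.553 -0.417  0.038] [0.059 0.048 0.038]
top 120 [ 0.546 -0.439  0.037] [0.15  0.103 0.038]
shift [-2.5  4.7 85.7] turn 0.009 | pose [ 0.5673 -0.4072  0.1027] [-180.    -0.     2.5] t 40.9
```

{"method": "arm_command", "body": {"series": [[[-2,5,10],0],[[-2,5,35],0],[[-2,5,60],0],[[-2,5,78],0],[[-2,5,84],0]]}}

```text
time_s: 41.4
tool_pos: [0.5638, -0.4135, 0.0164]
tool_rot: [-179.9, 0.1, 2.3]
force: [0.0, -0.0, -0.5]
grip_width: 0.0804
grasp_force: 0.0
```

{"method": "arm_command", "body": {"series": [[[0,0,0],0],[[0,0,0],0],[[0,0,0],0],[[0,0,0],0],[[0,0,0],0]], "grip": 1, "grip_force": 25}}

```text
time_s: 41.9
tool_pos: [0.5652, -0.4143, 0.0191]
tool_rot: [179.9, -0.1, 2.3]
force: [0.6, -0.2, 2.8]
grip_width: 0.0528
grasp_force: 25.0
```

{"method": "arm_command", "body": {"series": [[[0,0,0],0],[[0,0,0],0],[[0,0,-5],0],[[0,0,-15],0],[[0,0,-30],0]]}}

```text
time_s: 42.4
tool_pos: [0.5635, -0.4132, 0.0472]
tool_rot: [-179.9, 0.1, 2.3]
force: [-0.5, 0.1, -1.2]
grip_width: 0.0529
grasp_force: 25.0
```

{"method": "arm_command", "body": {"series": [[[0,0,-40],0],[[0,0,-80],0],[[0,0,-120],0],[[0,0,-150],0],[[0,0,-150],0]]}}

```text
time_s: 42.9
tool_pos: [0.5673, -0.4152, 0.2057]
tool_rot: [179.6, -0.5, 2.3]
force: [1.4, -0.2, 0.4]
grip_width: 0.0533
grasp_force: 25.0
```

Run:
```python
from h import *
to(*cad(35,-85),.2,92.9)
p,d,K,T=cam("top"); P=cloud(d,K,T); cv2.imwrite("pics/t9.png",cv2.resize(p[150:270,270:390],None,fx=5,fy=5,interpolation=2))
m=(abs(P[...,0]-.593)<.1)&(P[...,1]>-.075)&(P[...,1]<.06)&(P[...,2]>.03)&(P[...,2]<.085); hsv=cv2.cvtColor(p,cv2.COLOR_BGR2HSV)
m&=(hsv[...,0]>10)&(hsv[...,0]<18)&(hsv[...,1]>60); q=P[m]; print(len(q),(np.percentile(q,3,0)+np.percentile(q,97,0))/2,q[:,2].max())
```

```text
shift [  82.7 -408.     5.7] turn -1.581 | pose [ 0.5673 -0.4152  0.2057] [179.6  -0.5   2.3] t 42.9
354 [ 0.55489358 -0.01053579  0.05557591] 0.07316012728524313
```

View pics/t9.png

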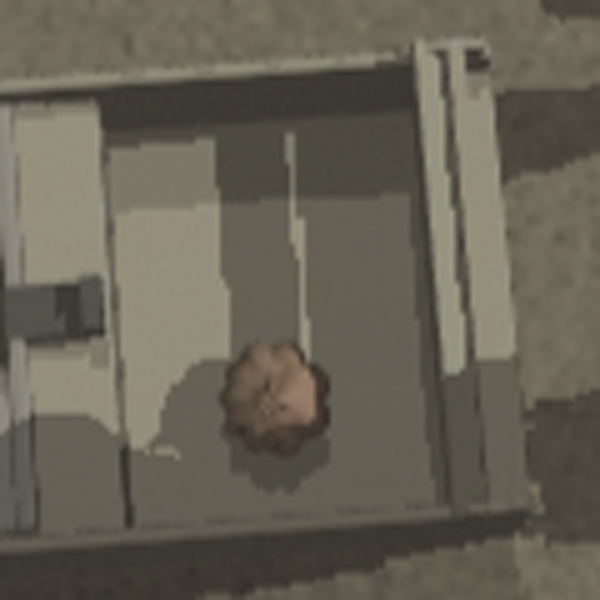

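The garlic stands in the bin at crop (275,400). The lemon is held and goes to the other side.

{"method": "arm_command", "body": {"series": [[[9,-42,0],-0.15],[[18,-84,0],-0.3],[[27,-126,0],-0.45],[[36,-168,0],-0.6],[[44,-210,0],-0.74]]}}

```text
time_s: 43.45
tool_pos: [0.5991, -0.2002, 0.1966]
tool_rot: [-179.9, 0.1, 45.1]
force: [1.0, 0.3, -1.1]
grip_width: 0.0527
grasp_force: 25.0
```

Run:
```python
from h import *
to(*cad(45,-85),.2,92.9)
```

```text
shift [ 170.4 -107.5   -3.4] turn -0.834 | pose [ 0.5991 -0.2002  0.1966] [-1.799e+02  1.000e-01  4.510e+01] t 43.5
```

{"method": "arm_command", "body": {"series": [[[34,-22,0],-0.15],[[68,-43,0],-0.3],[[102,-64,0],-0.45],[[136,-86,0],-0.6],[[170,-107,0],-0.74]]}}

```text
time_s: 43.95
tool_pos: [0.6445, -0.0051, 0.1966]
tool_rot: [-179.9, 0.0, 87.5]
force: [0.7, 0.0, -1.9]
grip_width: 0.0528
grasp_force: 25.0
```

Run:
```python
from h import *
to(*cad(45,-85),.1,92.9)
```

```text
shift [ 1.4 -1.4 96.6] turn -0.094 | pose [ 0.6445 -0.0051  0.1966] [-179.9    0.    87.5] t 44.0
```

{"method": "arm_command", "body": {"series": [[[1,-1,0],-0.09],[[1,-1,30],-0.09],[[1,-1,65],-0.09],[[1,-1,95],-0.09],[[1,-1,110],-0.09]]}}

```text
time_s: 44.45
tool_pos: [0.6415, -0.0059, 0.0836]
tool_rot: [-179.6, -0.0, 92.3]
force: [-1.2, 0.1, -1.1]
grip_width: 0.0531
grasp_force: 25.0
```

{"method": "arm_command", "body": {"series": [[[0,0,15],0],[[0,0,30],0],[[0,0,38],0],[[0,0,41],0],[[0,0,41],0]]}}

```text
time_s: 44.95
tool_pos: [0.6447, -0.0054, 0.047]
tool_rot: [180.0, 0.0, 92.3]
force: [-0.1, -0.4, -0.9]
grip_width: 0.0533
grasp_force: 25.0
```

{"method": "arm_command", "body": {"series": [[[0,0,0],0],[[0,0,0],0],[[0,0,0],0],[[0,0,0],0],[[0,0,0],0]], "grip": -0.6}}

```text
time_s: 45.45
tool_pos: [0.6446, -0.0055, 0.0471]
tool_rot: [180.0, 0.0, 92.3]
force: [-0.2, -1.5, -0.4]
grip_width: 0.0693
grasp_force: 0.0
```

{"method": "arm_command", "body": {"series": [[[0,0,-30],0],[[0,0,-75],0],[[0,0,-120],0],[[0,0,-160],0],[[0,0,-180],0]]}}

```text
time_s: 45.95
tool_pos: [0.646, -0.005, 0.2315]
tool_rot: [179.7, 0.0, 92.3]
force: [0.8, -0.7, -0.3]
grip_width: 0.0694
grasp_force: 0.0
```

Run:
```python
from h import *
to(*cad(0,72),.22,92.9)
```

```text
shift [158.  -49.3  11.5] turn -0.011 | pose [ 0.646  -0.005   0.2315] [179.7   0.   92.3] t 46.0
```

{"method": "arm_command", "body": {"series": [[[40,-12,0],0],[[80,-25,0],0],[[120,-38,0],0],[[155,-49,0],-0.01],[[158,-49,0],-0.01]], "grip": 1, "grip_force": 20}}

```text
time_s: 46.45
tool_pos: [0.5862, 0.1578, 0.2278]
tool_rot: [180.0, -0.2, 93.4]
force: [-0.6, 0.5, 1.0]
grip_width: 0.0379
grasp_force: 0.0
```

{"method": "arm_command", "body": {"series": [[[0,0,0],0],[[0,0,0],0],[[0,0,0],0],[[0,0,0],0],[[0,0,0],0]]}}

```text
time_s: 46.95
tool_pos: [0.5895, 0.1494, 0.2267]
tool_rot: [-180.0, 0.0, 92.8]
force: [0.0, 0.2, 0.1]
grip_width: 0.0025
grasp_force: 0.0
```

Run:
```python
from h import *
to(*cad(0,72),.125,92.9)
p,d,K,T=cam("top"); P=cloud(d,K,T); cv2.imwrite("pics/t10.png",cv2.resize(p[150:340,110:390],None,fx=2.8,fy=2.8,interpolation=2))
m=(P[...,0]>.5)&(P[...,0]<.69)&(P[...,1]>-.075)&(P[...,1]<.05)&(P[...,2]>.03)&(P[...,2]<.09); hsv=cv2.cvtColor(p,cv2.COLOR_BGR2HSV); m&=hsv[...,1]>60
q=P[m]; print("tallest in bin",np.percentile(q[:,2],[90,98,100]))
```

```text
shift [  1.5   0.9 101.7] turn -0.002 | pose [0.5895 0.1494 0.2267] [-180.     0.    92.8] t 47.0
tallest in bin [0.06885989 0.07187591 0.0756396 ]
```

View pics/t10.png

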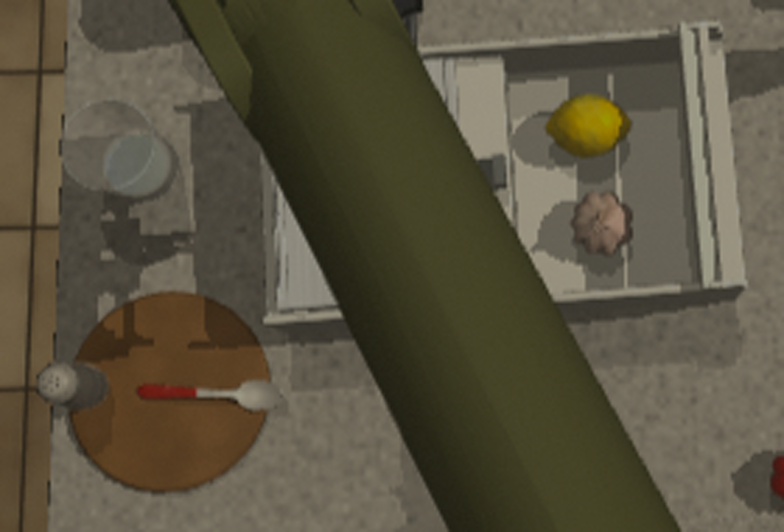

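The lemon (590,125) and garlic (602,222) are in the bin, the spoon lies on the trivet and the shaker stands. Closing now.

{"method": "arm_command", "body": {"series": [[[0,1,30],0],[[0,1,60],0],[[0,1,90],0],[[0,1,102],0],[[0,1,106],0]]}}

```text
time_s: 47.5
tool_pos: [0.5894, 0.15, 0.1196]
tool_rot: [-179.9, 0.0, 92.9]
force: [0.2, 0.1, -0.6]
grip_width: 0.0005
grasp_force: 0.0
```

{"method": "arm_command", "body": {"series": [[[0,0,2],0],[[0,0,4],0],[[0,0,6],0],[[0,0,7],0],[[0,0,8],0]]}}

```text
time_s: 48.0
tool_pos: [0.5904, 0.1505, 0.1133]
tool_rot: [180.0, 0.0, 92.9]
force: [-0.1, 1.3, -0.4]
grip_width: 0.0003
grasp_force: 0.0
```

Run:
```python
from h import *
to(*cad(0,72),.102,92.9)
```

```text
shift [ 0.4 -0.1 11.3] turn -0.001 | pose [0.5904 0.1505 0.1133] [180.    0.   92.9] t 48.0
```

{"method": "arm_command", "body": {"series": [[[0,0,3],0],[[0,0,6],0],[[0,0,8],0],[[0,0,10],0],[[0,0,11],0]]}}

```text
time_s: 48.5
tool_pos: [0.5906, 0.1505, 0.1022]
tool_rot: [179.9, -0.0, 92.9]
force: [-0.5, -1.3, 6.2]
grip_width: 0.0007
grasp_force: 2.7
```

{"method": "arm_command", "body": {"series": [[[-3,0,0],0],[[-7,0,0],0],[[-12,0,0],0],[[-18,0,0],0],[[-24,0,0],0]]}}

```text
time_s: 49.0
tool_pos: [0.5918, 0.1277, 0.1025]
tool_rot: [179.9, -0.1, 92.9]
force: [0.4, 2.2, 5.1]
grip_width: 0.0004
grasp_force: 2.6
```

Run:
```python
from h import *
to(*cad(0,-137.5),.102,92.9)
```

```text
shift [-186.3   -0.3    0.5] turn 0.0 | pose [0.5918 0.1277 0.1025] [ 1.799e+02 -1.000e-01  9.290e+01] t 49.0
```

Pushing along at the friction force. Continuing.

{"method": "arm_command", "body": {"series": [[[-15,0,0],0],[[-30,0,0],0],[[-45,0,0],0],[[-60,0,0],0],[[-75,0,0],0]]}}

```text
time_s: 49.5
tool_pos: [0.5957, 0.0523, 0.1025]
tool_rot: [179.9, -0.1, 92.9]
force: [1.1, 1.7, 4.6]
grip_width: 0.0004
grasp_force: 2.6
```

{"method": "arm_command", "body": {"series": [[[-15,0,0],0],[[-30,0,0],0],[[-45,0,0],0],[[-58,0,0],0],[[-68,0,0.5],0]]}}

```text
time_s: 50.0
tool_pos: [0.5994, -0.0164, 0.1021]
tool_rot: [179.9, -0.1, 92.9]
force: [1.0, 1.4, 6.0]
grip_width: 0.0001
grasp_force: 2.7
```

Run:
```python
from h import *
to(*cad(0,-137.5),.102,92.9)
```

```text
shift [-41.9  -0.5   0.1] turn -0.001 | pose [ 0.5994 -0.0164  0.1021] [ 1.799e+02 -1.000e-01  9.290e+01] t 50.0
```

{"method": "arm_command", "body": {"series": [[[-8,0,0],0],[[-16,0,0],0],[[-24,0,0],0],[[-31,0,0],0],[[-37,0,0],0]]}}

```text
time_s: 50.5
tool_pos: [0.6009, -0.0517, 0.102]
tool_rot: [179.9, -0.1, 92.9]
force: [-0.5, 4.1, 5.4]
grip_width: 0.0003
grasp_force: 2.7
```

{"method": "arm_command", "body": {"series": [[[-1,0,0],0],[[-2,0,0],0],[[-3,0,0],0],[[-4,0,0],0],[[-4,0,0],0]]}}

```text
time_s: 51.0
tool_pos: [0.6009, -0.055, 0.1019]
tool_rot: [179.9, -0.2, 92.9]
force: [-0.5, 3.8, 5.2]
grip_width: 0.0004
grasp_force: 2.7
```

{"method": "arm_command", "body": {"series": [[[-0.5,0,0],0],[[-1,0,0],0],[[-1.5,0,0],0],[[-2,0,0],0],[[-2,0,0],0]]}}

```text
time_s: 51.5
tool_pos: [0.601, -0.0569, 0.1019]
tool_rot: [179.9, -0.2, 93.0]
force: [-0.3, 3.9, 6.0]
grip_width: 0.0004
grasp_force: 2.7
```

{"method": "arm_command", "body": {"series": [[[-0.5,0,0],0],[[-1,0,0],0],[[-1.5,0,0],0],[[-2,0,0],0],[[-2.5,0,0],0]]}}

```text
time_s: 52.0
tool_pos: [0.601, -0.0576, 0.1019]
tool_rot: [179.9, -0.3, 93.0]
force: [-1.3, 7.3, 4.6]
grip_width: 0.0006
grasp_force: 4.0
```

{"method": "arm_command", "body": {"series": [[[-0.5,0,0],0],[[-1,0,0],0],[[-1.5,0,0],0],[[-2,0,0],0],[[-2.5,0,0],0]]}}

```text
time_s: 52.5
tool_pos: [0.601, -0.0578, 0.1018]
tool_rot: [180.0, -0.4, 93.1]
force: [-1.0, 10.6, 5.4]
grip_width: 0.0007
grasp_force: 5.7
```

The cover is at its stop. I'll back off the rib a little, lift, and check.

{"method": "arm_command", "body": {"series": [[[4,0,0],0],[[7,0,0],0],[[7,0,-10],0],[[7,0,-30],0],[[7,0,-70],0]]}}

```text
time_s: 53.0
tool_pos: [0.5976, -0.0577, 0.1689]
tool_rot: [-179.6, -0.1, 92.9]
force: [1.3, -0.5, 0.6]
grip_width: 0.0007
grasp_force: 0.0
```

{"method": "arm_command", "body": {"series": [[[0,0,-40],0],[[0,0,-80],0],[[-45,0,-110],0],[[-90,0,-110],0],[[-135,0,-110],0]]}}

```text
time_s: 53.5
tool_pos: [0.6072, -0.1942, 0.283]
tool_rot: [179.9, 0.1, 92.9]
force: [1.3, -0.8, -0.5]
grip_width: 0.0006
grasp_force: 0.0
```

{"method": "arm_command", "body": {"series": [[[-45,0,0],0],[[-90,0,0],0],[[-120,0,0],0],[[-120,0,0],0],[[-120,0,0],0]]}}

```text
time_s: 54.0
tool_pos: [0.6125, -0.3125, 0.2804]
tool_rot: [-179.9, -0.1, 92.8]
force: [-0.2, -0.5, -0.2]
grip_width: 0.0004
grasp_force: 0.0
```

Run:
```python
from h import *
p,d,K,T=cam("top"); P=cloud(d,K,T); cv2.imwrite("pics/t11.png",cv2.resize(p[150:340,110:390],None,fx=2.8,fy=2.8,interpolation=2))
x,y=cad(0,-125); v=P-np.array([x,y,0]); m=(abs(v[...,0])<.015)&(abs(v[...,1])<.015); print("tab z",np.median(P[m][:,2]))
P0=cloud(np.load("top0.npy"),K,T);print("at start",np.median(P0[m][:,2]))
```

```text
tab z 0.10021286197644241
at start 0.10037842726020219
```

View pics/t11.png

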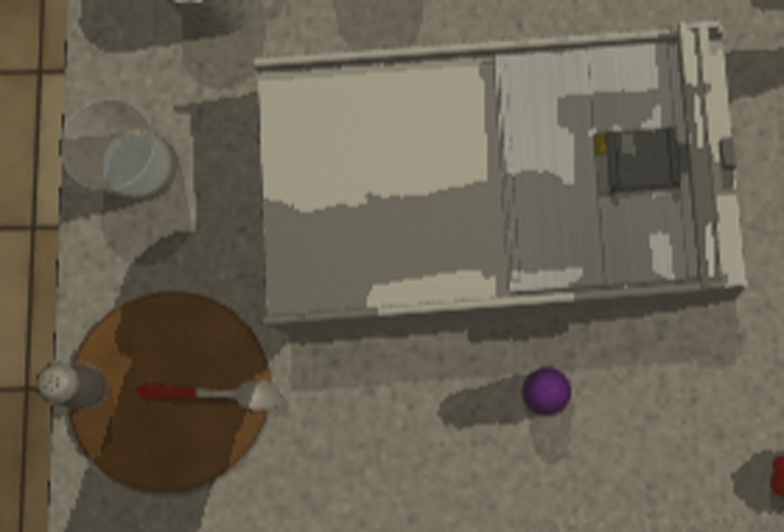

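The cover is shut, the tab at (645,160) is back at its starting height, and the spoon and shaker are on the trivet. Handing in.

```bash
python3 -c "
from h import *
print(env.sign_off())"
```

```text
the job is handed in; nothing more can be done
None
```

The job is handed in: salt shaker and teaspoon on the trivet, lemon and garlic in the bin, and the cover shut with the tab sprung up. I took both red bulbs on the worktop to be red-garlic decoys and left them, treating the tomatoes as absent; the hand-in returned no verdict.

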